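# Pack out and wedge a block in the sanding jig

### The arm

A 6-joint arm with a two-finger parallel gripper is mounted at the origin on the work surface; the furniture and walls round the work are solid. World frame = base frame: x ahead of the robot, y to its left, z up, the work surface at z = 0. Lengths are in m, angles in degrees, forces in N, time in s.
With the tool pointing down it reaches from about 0.35 to 0.875 m from the base axis. Payload 4.2 kg.
Tool frame: the origin (TCP) lies midway between the tips of the shut fingers; the grasp point (between the pads) lies 19 mm behind it (hold_point_z is the z of the grasp point in the tool frame, in m); z points along the fingers, y is the direction in which the jaws open and shut (so a half turn about z gives the same grasp; the last joint's range is limited). The gripper opens to 87 mm and grips with 3 to 60 N. Pads are 19 mm wide; open, the fingers measure 117 mm over their backs; the gripper's body (75 mm by 190 mm) begins 51 mm behind the grasp point.
Start: joints at [79.274, 22.042, 0.453, 0, -68.411, -14.817], TCP at [0.269, 0.564, 0.223] pointing down, gripper open.
Joint ranges: [-179.83, 179.83], [-69.29, 118.12], [-61.27, 80.66], [-181.25, 117.63], [-171.15, -9.14], [-177.46, 177.46]. Speed limits (degrees/s): [159.86, 159.86, 180, 180, 180, 180].

### API

Orientations are given as a 3x3 rotation matrix whose columns are the frame's x, y, z axes.
In Python, from station import * gives the robot as it stands. The module is installed in compiled form; this text tells all that it offers.
- The arm moves only by the tool jog_arm, never from a script. Its argument "moves" is a list of rows, each a list of 7 numbers: the closure, from -1 (fully open) to 1 (shut), then the shift along the tool's x, y, z in m, then the turn, a rotation vector about the tool's x, y, z in rad. In form: [[gripper, x, y, z, wx, wy, wz], ...]. A call has exactly 10 rows; each row is the pose to reach, as a shift and turn from the pose commanded when the call began, along the tool's axes at that moment; what a row does not reach only later rows make up. A row lasts 1/12 s, in which the tool goes at most 41.7 mm and 7.16 degrees, less where a joint would pass 70% of its speed; a pose out of reach is approached as far as the arm can. A call with a gripper value outside its range is refused whole. The fingers move at their own pace and stop on an object; the grip force is fixed at half the most. Time passes only in rows, so rows that repeat a pose let the fingers close, or fill a call up. It gives the time, the measured TCP pose, the force and the opening at its end, in the units of the state.
- sense(): the state, without advancing time (a new reading comes with each control period).
- capture(name): name is "scene" or "top"; returns a dict with "frame" (480x640x3 uint8, red, green, blue), "fov_y" (degrees; the focal length in pixels is half the picture's height over the tangent of half this angle, whatever the lens; pixels are square), "cx", "cy" (the principal point, pixels), "k1" (the pictures are not rectified: a ray, as slopes to the right and down, at radius r is drawn at 1 + k1 r^2 times it, then the intrinsics apply), "world_from_camera" (4x4, takes a point from camera to world coordinates). Camera axes: x right, y down, z forward; pixel columns grow to the right and rows downward; lengths in m; the calibration is good to about 2 mm. A picture is of the moment at which its call begins. There is no depth.
- finish_job(): hands the job in, once; it reports no verdict.
The state is a dict: "time_s": time; "joints": joint angles; "joint_velocities": joint speeds; "effort": joint torques, N m; "tcp_pos": TCP position; "ee_rot": TCP orientation; "wrist_force": force on the tool from outside, world axes, zero at the start; "moment": the same for the moment, N m; "gripper_width": opening from 0.0 (shut) to 1.0 (fully open).
Only numpy, scipy, OpenCV 4.12 (cv2) and the standard library are available. Lean on these libraries where they do the work, as an engineer would, in place of code of your own. Each camera call takes 0.05 s, during which the arm holds its last target.

### The job

The wooden block is to be sanded, so fix it in the plywood jig: slide it over the jig, without lifting it, fully home into the corner of the fence and the end stop. Stand packers upright beside the block, between it and the angled stop - just as many as it takes for the wedge to tighten with its thin end reaching past the far end of the angled stop and its thick end still outside the near end. Push the wedge in thin end first, flat on the jig, until the whole row is tight, and finish while still holding it pressed in there; leave spare packers standing and the other things on the bench where they are.

Things in the scene. Friction and masses are not known exactly. Their poses are not given: they have to be found in the camera images.
- jig: Plywood baseboard of the sanding jig, 300 (x) x 250 (y) x 12 mm, fixed. Origin: centre of its underside; x along the fence towards the end stop (roughly away from the robot), y towards the fence. Things slide on its flat top (z = 12 mm). With the block home its centre is at jig x = 63, y = 78 mm and its free long face is the plane y = 53 mm.
- fence: Straight wooden fence along the whole left (+y) edge of the jig, 26 mm high above the board top, fixed to the jig. Its inner face (against which the block's long side goes) is at jig y = 103 mm.
- end_stop: Short wooden end stop at the far end of the fence, square to it, 26 mm high above the board top, fixed to the jig; its inner face (against which the block's end goes) is at jig x = 118 mm; it reaches from the fence to jig y = 43 mm.
- angled_stop: Wooden bar 70 (own x) x 36 (y) x 30 mm bolted on the jig, bolts to 38 mm; fixed, but its jig y differs each time. Origin: centre of its underside, at jig x = 64.4 mm. Turned 0.245 rad against the jig: the space between its +y face and the block narrows towards +x. At jig x = 60 mm that face is 17.5 mm nearer the fence than the origin; from there to the home block's face it is 42 to 72 mm.
- block: The brown wooden block, 50 x 110 x 38 mm, 0.16 kg, loose, starts on the near part of the jig. Origin: centre of its underside; own y is its long axis, z up.
- block_centre (a point): Centre of the wooden block, half-way up (19 mm above its underside); axes as the block.
- packer_0_centre (a point): A packer (three alike; 1 or 2 are needed): plywood body 96 (own x) x 18 (y, thickness) x 36 mm high, with an upright grip tab 28 (x) x 8 (y) x 30 mm in the middle of its top, 60 g; stands on the bench. Grip the tab across its 28 mm, fingers above the body, so packers can stand face to face. Point: centre line, 33 mm above the underside; the tab runs 3 to 33 mm above it.
- packer_1_centre (a point): A packer like packer_0; same point. (Right and behind the packers stands a tall blue crate, 0.30 m high, its near left corner 0.61 m ahead of the robot and 0.13 m to the right: keep clear.)
- packer_2_centre (a point): A packer like packer_0; same point.
- packer_0: The same packer; origin: centre of its underside.
- packer_1: The same packer; origin: centre of its underside.
- packer_2: The same packer; origin: centre of its underside.
- wedge: Waxed wooden wedge (slides easily) lying flat on the bench: 160 long, 36 high, 12 mm thick at the thin end (own x = +120), 52 at the thick end (x = -40); 0.15 kg. Origin: underside, below its grip tab (28 (x) x 8 (y) x 30 mm, on top). Straight long face at y = +21 mm: goes to the packers; slanting face (-y): to the angled stop. Thickness at own x: 42 mm - x / 4.
- wedge_centre (a point): Point on the centre line of the wedge's grip tab, 33 mm above the underside; the tab runs from 3 to 33 mm above it; axes as the wedge.
- marker: Bystander, leave it alone: marker pen, 17 x 135 mm, loose on the bench. Origin: centre of its underside.
- pencil: Bystander, leave it alone: pencil, 7 x 123 mm, loose on the bench. Origin: centre of its underside.

How it is judged:
By the outcome, as a careful person would: the job done as asked, in the order asked, and still so for the second after the job is handed in, while the arm keeps its last pose, push and grip.
It also fails if it takes over 72 s, if anything falls off the work surface, if the arm or the gripper's body presses on something with over 40 N, if the wrist force passes 120 N, or if a joint passes its speed limit or range.

## Working session

There is one attempt and no reset: what is moved stays moved. The work goes in short steps, Python scripts to look and compute and a tool call to move; the robot and the scene stay as the last step left them, time stands still between calls to the robot, and variables do not carry over. Pictures are saved under pics/ and viewed, and the job is handed in when it is done.

Besides the shell and the picture viewer there is one more tool, called after "Emit:" in YAML: its name, and indented under it one key for each argument. jog_arm: Moves the arm, as the interface text tells. Its arguments: {"type":"object","properties":{"moves":{"type":"array"}},"required":["moves"]}

```bash
mkdir -p pics; cat > h.py <<'E'
from station import *
import numpy as np, cv2
def snap(n):
    c=capture(n); return c
def save(c,fn): cv2.imwrite('pics/'+fn,cv2.cvtColor(c['frame'],cv2.COLOR_RGB2BGR))
def ray(c,u,v):
    h=c['frame'].shape[0]; f=h/2/np.tan(np.radians(c['fov_y'])/2)
    K=np.array([[f,0,c['cx']],[0,f,c['cy']],[0,0,1.]])
    p=cv2.undistortPoints(np.array([[[u,v]]],float),K,np.array([c['k1'],0,0,0,0.]))[0,0]
    T=np.array(c['world_from_camera']); d=T[:3,:3]@np.array([p[0],p[1],1.]); return T[:3,3],d
def onz(c,u,v,z):
    o,d=ray(c,u,v); return o+d*(z-o[2])/d[2]
def proj(c,P):
    h=c['frame'].shape[0]; f=h/2/np.tan(np.radians(c['fov_y'])/2)
    T=np.linalg.inv(np.array(c['world_from_camera'])); q=T[:3,:3]@np.array(P)+T[:3,3]
    x,y=q[:2]/q[2]; s=1+c['k1']*(x*x+y*y); return np.array([f*x*s+c['cx'],f*y*s+c['cy']])
E
python3 - <<'E'
from h import *
np.set_printoptions(precision=3,suppress=True)
for n in('scene','top'):
    c=snap(n); save(c,n+'0.png'); print(n,c['fov_y'],c['cx'],c['cy'],c['k1']); print(c['world_from_camera'])
    import pickle; pickle.dump(c,open(n+'0.pkl','wb'))
print(sense())
E
```

```text
scene 44.4607451603846 328.1540962297836 232.05575832676521 0.02914252307571839
[[-0.909 -0.298  0.291  0.223]
 [-0.416  0.677 -0.607  0.627]
 [-0.016 -0.673 -0.74   0.832]
 [ 0.     0.     0.     1.   ]]
top 53.02476250639292 318.64596735975823 233.0587482620409 -0.007285727327851566
[[-0.018 -0.995  0.101  0.399]
 [-1.     0.016 -0.016 -0.01 ]
 [ 0.014 -0.101 -0.995  1.036]
 [ 0.     0.     0.     1.   ]]
{'time_s': 0.1, 'joints': array([ 79.273,  22.088,   0.387,  -0.023, -68.412, -14.818]), 'joint_velocities': array([-0.077, -0.097,  0.253,  0.068, -0.034,  0.006]), 'effort': array([ -0.   , -39.169,  18.793,   4.232,   0.013,  -0.   ]), 'tcp_pos': array([0.269, 0.563, 0.222]), 'ee_rot': array([[ 0.902, -0.431, -0.001],
       [-0.431, -0.902, -0.002],
       [ 0.   ,  0.002, -1.   ]]), 'wrist_force': array([ 0.136, -0.19 ,  0.117]), 'moment': array([-0.033,  0.02 ,  0.043]), 'gripper_width': 1.0020870493012501}
```

View pics/top0.png

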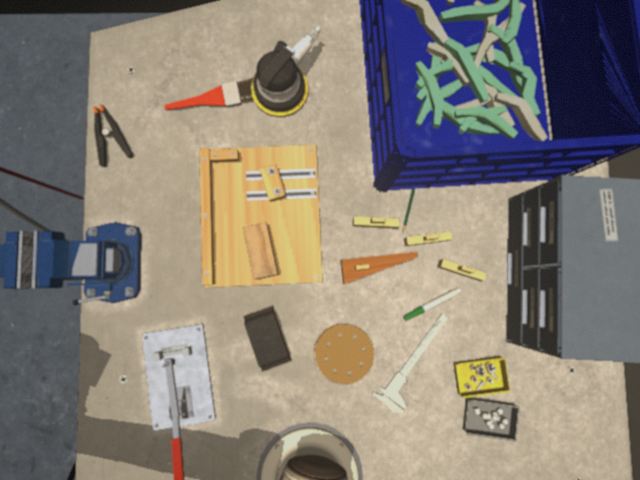

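View pics/scene0.png

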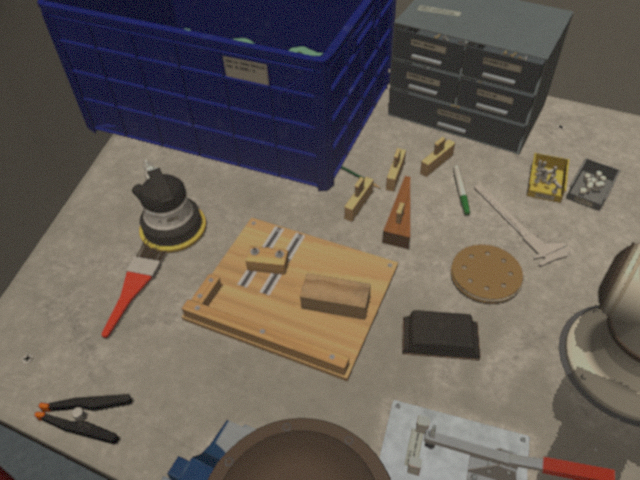

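The top view has world +x up and +y left. The jig is at (200-322, 145-287), the block at (262,250), and the packers at (377,222), (428,238) and (463,269). The wedge is at (378,267) and the angled stop at (273,183). I'll zoom in for the details.

```bash
python3 - <<'E'
import cv2
a=cv2.imread('pics/top0.png')
cv2.imwrite('pics/topA.png',cv2.resize(a[138:295,190:330],None,fx=3.8,fy=3.8,interpolation=cv2.INTER_CUBIC)[:600])
cv2.imwrite('pics/topB.png',cv2.resize(a[205:295,335:495],None,fx=5,fy=5,interpolation=cv2.INTER_CUBIC))
b=cv2.imread('pics/scene0.png')
cv2.imwrite('pics/scA.png',cv2.resize(b[130:290,320:480],None,fx=3.7,fy=3.7,interpolation=cv2.INTER_CUBIC))
E
```

```text
(no output)
```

View pics/topA.png

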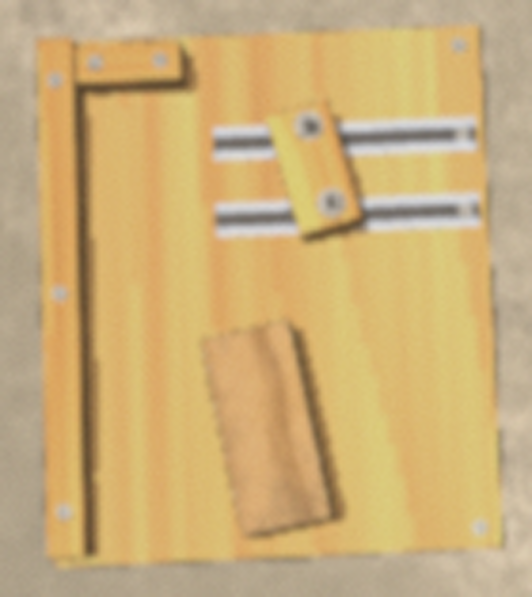

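View pics/topB.png

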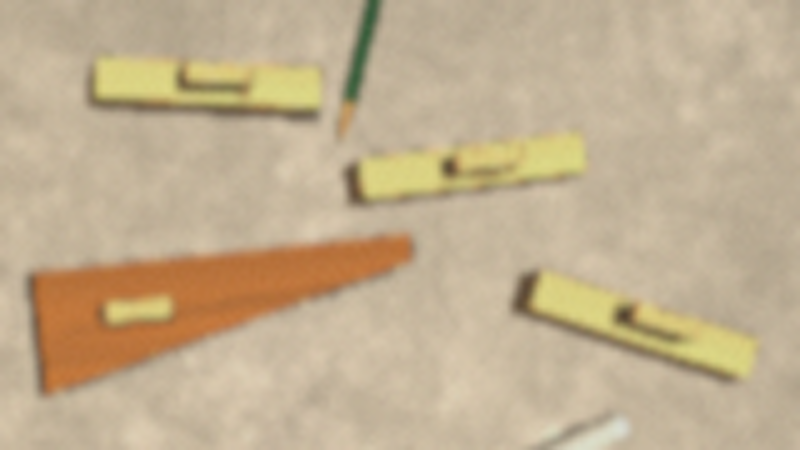

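View pics/scA.png

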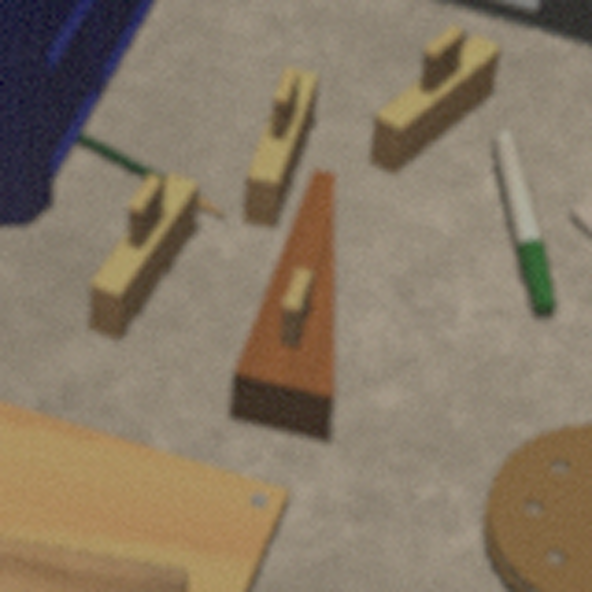

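```bash
cat > fit.py <<'E'
from h import *
import pickle
np.set_printoptions(precision=4,suppress=True)
def kab(M,W):
    M=np.array(M,float);W=np.array(W)[:,:2];mc=M.mean(0);wc=W.mean(0)
    H=(M-mc).T@(W-wc);a=np.arctan2(H[0,1]-H[1,0],H[0,0]+H[1,1])
    R=np.array([[np.cos(a),-np.sin(a)],[np.sin(a),np.cos(a)]]);t=wc-R@mc
    return t,a,(W-(M@R.T+t))
def px(U,V,s,ox,oy): return (U+.5)/s-.5+ox,(V+.5)/s-.5+oy
E
cat > m.py <<'E'
from fit import *
c=pickle.load(open('top0.pkl','rb'))
def doit(name,model,pts,z,s,ox,oy):
    zs=z if isinstance(z,list) else [z]*len(pts)
    W=[onz(c,*px(u,v,s,ox,oy),zz) for (u,v),zz in zip(pts,zs)]
    t,a,r=kab(model,W); print(name,t,'deg',np.degrees(a),'res mm',(r*1000).round(1).tolist()); return t,a
A=(3.8,190,138);B=(5,335,205)
R={}
# jig frame: x away, y left ; corners
R['jig']=doit('jig',[(.15,.125),(.15,-.125),(-.15,-.125),(-.15,.125),(.118,.043),(.118,.103)],[(38,40),(476,27),(502,547),(48,556),(180,81),(77,85)],[.038,.012,.012,.038,.038,.038],*A)
R['stop']=doit('stop',[(.035,.018),(.035,-.018),(-.035,-.018),(-.035,.018)],[(267,115),(325,102),(360,215),(304,238)],.042,*A)
R['block']=doit('block',[(-.025,.055),(.025,.055),(.025,-.055),(-.025,-.055)],[(203,338),(288,321),(333,517),(247,535)],.050,*A)
pk=[(-.048,.009),(.048,.009),(.048,-.009),(-.048,-.009)]
R['p0']=doit('p0',pk,[(95,58),(322,68),(319,112),(93,100)],.036,*B)
R['p1']=doit('p1',pk,[(358,160),(582,133),(586,172),(362,200)],.036,*B)
R['p2']=doit('p2',pk,[(537,270),(758,340),(745,378),(528,307)],.036,*B)
R['wedge']=doit('wedge',[(-.04,.021),(.12,.021),(.12,.009),(-.04,-.031)],[(35,273),(410,235),(412,260),(47,393)],.036,*B)
pickle.dump(R,open('R.pkl','wb'))
t,a=R['jig']; Rj=np.array([[np.cos(a),-np.sin(a)],[np.sin(a),np.cos(a)]])
for k in R: print(k,'in jig mm',(Rj.T@(R[k][0]-t)*1000).round(1),np.degrees(R[k][1]-a).round(2))
E
python3 m.py
```

```text
jig [0.545  0.0959] deg 1.5921722384905488 res mm [[-6.1, -2.6], [-1.4, 2.8], [1.3, 1.7], [7.7, -1.7], [-0.8, 1.3], [-0.6, -1.5]]
stop [0.6101 0.0691] deg 16.357597561766514 res mm [[1.3, -1.4], [-2.0, 1.0], [1.4, 2.0], [-0.8, -1.6]]
block [0.4663 0.0945] deg -77.90489634796067 res mm [[0.5, -1.2], [-1.5, 1.6], [-0.3, 1.2], [1.3, -1.5]]
p0 [ 0.5232 -0.1474] deg -93.75578515238165 res mm [[-0.2, -0.4], [0.4, -0.0], [-0.3, 0.7], [0.0, -0.3]]
p1 [ 0.4869 -0.2575] deg -84.0492226767163 res mm [[-0.6, -0.8], [-0.7, -0.1], [0.7, 0.8], [0.5, 0.0]]
p2 [ 0.4198 -0.3259] deg -108.89226430224893 res mm [[-0.9, 0.5], [-0.6, -0.0], [0.8, 0.4], [0.8, -0.9]]
wedge [ 0.4286 -0.1134] deg -85.22700120227725 res mm [[-0.8, -1.4], [-1.0, 0.9], [0.5, 1.5], [1.3, -1.0]]
jig in jig mm [0. 0.] 0.0
stop in jig mm [ 64.4 -28.6] 14.77
block in jig mm [-78.7   0.8] -79.5
p0 in jig mm [ -28.5 -242.6] -95.35
p1 in jig mm [ -67.8 -351.7] -85.64
p2 in jig mm [-136.8 -418.2] -110.48
wedge in jig mm [-122.2 -205.9] -86.82
```

```bash
python3 - <<'E'
s=open('m.py').read()
import re
s=s.replace("[(.15,.125),(.15,-.125),(-.15,-.125),(-.15,.125),(.118,.043),(.118,.103)],[(38,40),(476,27),(502,547),(48,556),(180,81),(77,85)],[.038,.012,.012,.038,.038,.038]","[(.15,-.125),(-.15,-.125),(.118,.043),(.118,.103)],[(476,27),(502,547),(180,81),(77,85)],[.012,.012,.038,.038]")
s+='''
def ov(im,P,s,ox,oy,col):
    q=np.array([((proj(c,p)-[ox,oy]+.5)*s-.5) for p in P]); cv2.polylines(im,[np.round(q*16).astype(int)],True,col,1,cv2.LINE_AA,4)
def rect(k,m,z,j=None):
    t,a=R[k];r=np.array([[np.cos(a),-np.sin(a)],[np.sin(a),np.cos(a)]]);return [np.r_[r@np.array(p)+t,z] for p in m]
f=cv2.cvtColor(c['frame'],cv2.COLOR_RGB2BGR)
a=cv2.resize(f[138:295,190:330],None,fx=3.8,fy=3.8,interpolation=cv2.INTER_CUBIC)
ov(a,rect('jig',[(.15,.125),(.15,-.125),(-.15,-.125),(-.15,.125)],.012),*A,(0,0,255))
ov(a,rect('jig',[(.15,.103),(-.15,.103)],.038),*A,(255,0,0))
ov(a,rect('jig',[(.118,.103),(.118,.043),(.15,.043)],.038),*A,(255,0,0))
ov(a,rect('stop',[(.035,.018),(.035,-.018),(-.035,-.018),(-.035,.018)],.042),*A,(0,0,255))
ov(a,rect('block',[(-.025,.055),(.025,.055),(.025,-.055),(-.025,-.055)],.050),*A,(0,0,255))
b=cv2.resize(f[205:295,335:495],None,fx=5,fy=5,interpolation=cv2.INTER_CUBIC)
for k in('p0','p1','p2'):
    ov(b,rect(k,pk,.036),*B,(0,0,255))
    ov(b,rect(k,[(-.014,.004),(.014,.004),(.014,-.004),(-.014,-.004)],.066),*B,(255,0,0))
ov(b,rect('wedge',[(-.014,.004),(.014,.004),(.014,-.004),(-.014,-.004)],.066),*B,(255,0,0))
ov(b,rect('wedge',[(-.04,.021),(.12,.021),(.12,.009),(-.04,-.031)],.036),*B,(0,0,255))
cv2.imwrite('pics/ovA.png',a);cv2.imwrite('pics/ovB.png',b)
'''
open('m.py','w').write(s)
E
python3 m.py
```

```text
jig [0.5445 0.097 ] deg 1.6146553138095598 res mm [[-1.1, 1.7], [1.7, 0.7], [-0.4, 0.2], [-0.2, -2.6]]
stop [0.6101 0.0691] deg 16.357597561766514 res mm [[1.3, -1.4], [-2.0, 1.0], [1.4, 2.0], [-0.8, -1.6]]
block [0.4663 0.0945] deg -77.90489634796067 res mm [[0.5, -1.2], [-1.5, 1.6], [-0.3, 1.2], [1.3, -1.5]]
p0 [ 0.5232 -0.1474] deg -93.75578515238165 res mm [[-0.2, -0.4], [0.4, -0.0], [-0.3, 0.7], [0.0, -0.3]]
p1 [ 0.4869 -0.2575] deg -84.0492226767163 res mm [[-0.6, -0.8], [-0.7, -0.1], [0.7, 0.8], [0.5, 0.0]]
p2 [ 0.4198 -0.3259] deg -108.89226430224893 res mm [[-0.9, 0.5], [-0.6, -0.0], [0.8, 0.4], [0.8, -0.9]]
wedge [ 0.4286 -0.1134] deg -85.22700120227725 res mm [[-0.8, -1.4], [-1.0, 0.9], [0.5, 1.5], [1.3, -1.0]]
jig in jig mm [0. 0.] 0.0
stop in jig mm [ 64.7 -29.7] 14.74
block in jig mm [-78.3  -0.2] -79.52
p0 in jig mm [ -28.2 -243.6] -95.37
p1 in jig mm [ -67.6 -352.7] -85.66
p2 in jig mm [-136.6 -419.2] -110.51
wedge in jig mm [-121.9 -207. ] -86.84
```

View pics/ovA.png

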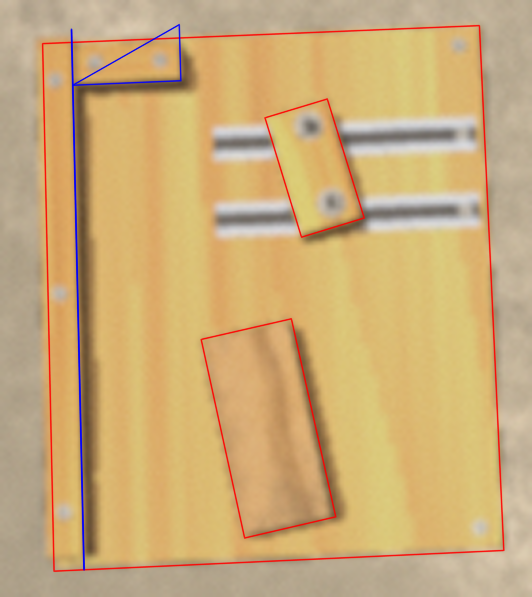

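View pics/ovB.png

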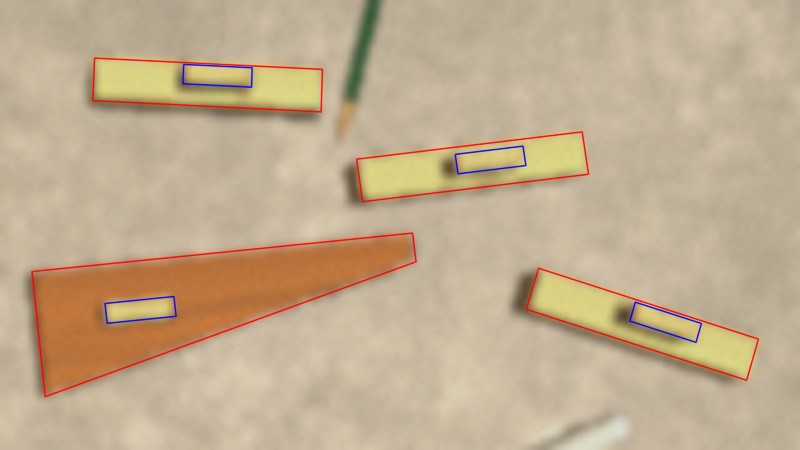

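The overlays match. The jig-frame gap at x=60 is about 65 mm, so it takes 2 packers: they leave 29 mm, which puts the thin end at x≈129 and the thick end at x≈-31. I'll plan the moves next, starting with the block. I'll grip only its top 8-9 mm so the fingers pass over the fence.

```bash
cat > p.py <<'E'
from fit import *
import json,os
from scipy.spatial.transform import Rotation as Ro
J=(np.array([.5445,.0970]),np.radians(1.61))
def jig(x,y):
    t,a=J; return t+np.array([[np.cos(a),-np.sin(a)],[np.sin(a),np.cos(a)]])@np.array([x,y])/1000
def RT(phi):
    p=np.radians(phi);x=np.array([np.cos(p),np.sin(p),0]);z=np.array([0,0,-1.]);return np.c_[x,np.cross(z,x),z]
def cmd():
    if os.path.exists('cmd.json'): return json.load(open('cmd.json'))
    return [0.269,0.564,0.223,-25.543]
def plan(wps):
    """wps: (x,y,z,phi) -> rows relative to commanded"""
    c=cmd(); R0=RT(c[3])
    for w in wps:
        d=R0.T@(np.array(w[:3])-np.array(c[:3])); dphi=(w[3]-c[3]+180)%360-180
        print([round(float(v),4) for v in d],'wz',round(float(-np.radians(dphi)),4))
def done(row): # row: x,y,z,wz of last row reached
    c=cmd();p=np.array(c[:3])+RT(c[3])@np.array(row[:3]);ph=c[3]-np.degrees(row[3])
    json.dump([*map(float,p),float(ph)],open('cmd.json','w')); s=sense(); 
    print('cmd',np.round([*p,ph],4),'tcp',s['tcp_pos'],'phi',np.degrees(np.arctan2(s['ee_rot'][1,0],s['ee_rot'][0,0])).round(2),'F',s['wrist_force'].round(1),'w',round(s['gripper_width'],3),'t',s['time_s'])
E
python3 - <<'E'
from p import *
plan([(.36,.34,.26,12.1),(.4663,.0945,.22,12.1),(.4663,.0945,.042,12.1)])
E
```

```text
[0.1787, 0.1629, -0.037] wz -0.657
[0.3805, 0.3385, 0.003] wz -0.657
[0.3805, 0.3385, 0.181] wz -0.657
```

Emit:
jog_arm:
  moves:
    - [-1,0.178,0.163,-0.037,0,0,-0.657]
    - [-1,0.178,0.163,-0.037,0,0,-0.657]
    - [-1,0.178,0.163,-0.037,0,0,-0.657]
    - [-1,0.178,0.163,-0.037,0,0,-0.657]
    - [-1,0.178,0.163,-0.037,0,0,-0.657]
    - [-1,0.38,0.338,0.003,0,0,-0.657]
    - [-1,0.38,0.338,0.003,0,0,-0.657]
    - [-1,0.38,0.338,0.003,0,0,-0.657]
    - [-1,0.38,0.338,0.003,0,0,-0.657]
    - [-1,0.38,0.338,0.003,0,0,-0.657]

```text
time_s: 0.93
tcp_pos: [0.4286, 0.181, 0.2302]
ee_rot: [[0.978, 0.21, -0.0], [0.21, -0.978, 0.0], [-0.0, -0.0, -1.0]]
wrist_force: [0.2, 0.5, 0.4]
gripper_width: 0.997
```

```bash
cat >> p.py <<'E'
def reset():
    s=sense();json.dump([*map(float,s['tcp_pos']),float(np.degrees(np.arctan2(s['ee_rot'][1,0],s['ee_rot'][0,0])))],open('cmd.json','w'));print('reset',np.round(cmd(),4),s['wrist_force'].round(1),'t',s['time_s'])
E
python3 -c "
from p import *
reset();plan([(.4663,.0945,.15,12.1)])"
```

```text
reset [ 0.4286  0.181   0.2302 12.1311] [0.2 0.5 0.4] t 0.9333
[0.0187, 0.0925, 0.0802] wz 0.0005
```

Emit:
jog_arm:
  moves:
    - [-1,0.018,0.092,0.08,0,0,0]
    - [-1,0.018,0.092,0.08,0,0,0]
    - [-1,0.018,0.092,0.08,0,0,0]
    - [-1,0.018,0.092,0.08,0,0,0]
    - [-1,0.018,0.092,0.08,0,0,0]
    - [-1,0.018,0.092,0.08,0,0,0]
    - [-1,0.018,0.092,0.08,0,0,0]
    - [-1,0.018,0.092,0.08,0,0,0]
    - [-1,0.018,0.092,0.08,0,0,0]
    - [-1,0.018,0.092,0.08,0,0,0]

```text
time_s: 1.77
tcp_pos: [0.4656, 0.0978, 0.1512]
ee_rot: [[0.977, 0.211, 0.001], [0.211, -0.977, 0.001], [0.001, -0.001, -1.0]]
wrist_force: [-0.3, -1.0, -0.4]
gripper_width: 1.007
```

```bash
python3 -c "
from p import *
done([.018,.092,.08,0]);reset();plan([(.4663,.0945,.042,12.1)])
c=snap('top');save(c,'top1.png')"
```

```text
cmd [ 0.4655  0.0948  0.1502 12.1311] tcp [0.4656 0.0978 0.1512] phi 12.18 F [-0.3 -1.  -0.4] w 1.007 t 1.7667
reset [ 0.4656  0.0978  0.1512 12.1825] [-0.3 -1.  -0.4] t 1.7667
[0.0, 0.0034, 0.1092] wz 0.0014
```

View pics/top1.png

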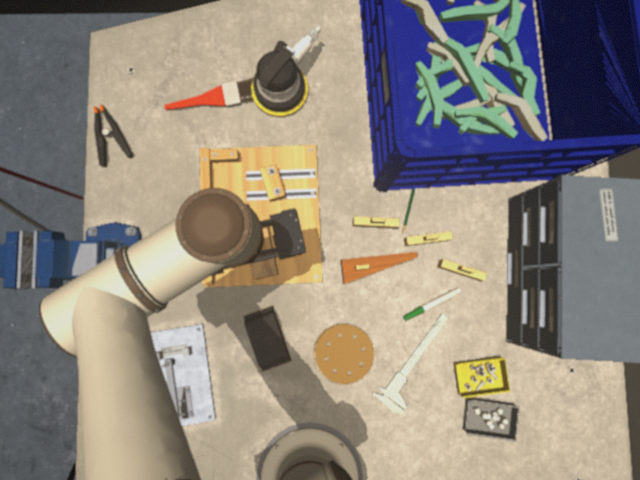

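The arm is above the block, with the gripper over it at about (270,245). I'll descend and close.

Emit:
jog_arm:
  moves:
    - [-1,0,0.003,0.036,0,0,0]
    - [-1,0,0.003,0.07,0,0,0]
    - [-1,0,0.003,0.09,0,0,0]
    - [-1,0,0.003,0.105,0,0,0]
    - [-1,0,0.003,0.109,0,0,0]
    - [-1,0,0.003,0.109,0,0,0]
    - [1,0,0.003,0.109,0,0,0]
    - [1,0,0.003,0.109,0,0,0]
    - [1,0,0.003,0.109,0,0,0]
    - [1,0,0.003,0.109,0,0,0]

```text
time_s: 2.65
tcp_pos: [0.4667, 0.0943, 0.0425]
ee_rot: [[0.978, 0.21, 0.002], [0.21, -0.978, 0.001], [0.002, -0.001, -1.0]]
wrist_force: [-1.4, -0.0, 1.3]
gripper_width: 0.779
```

```bash
python3 -c "
from p import *
done([0,.003,.109,0]);
c=snap('scene');save(c,'sc2.png')"
```

```text
cmd [ 0.4662  0.0948  0.0422 12.1825] tcp [0.4667 0.0943 0.0425] phi 12.11 F [-1.4 -0.   1.3] w 0.779 t 2.65
```

View pics/sc2.png

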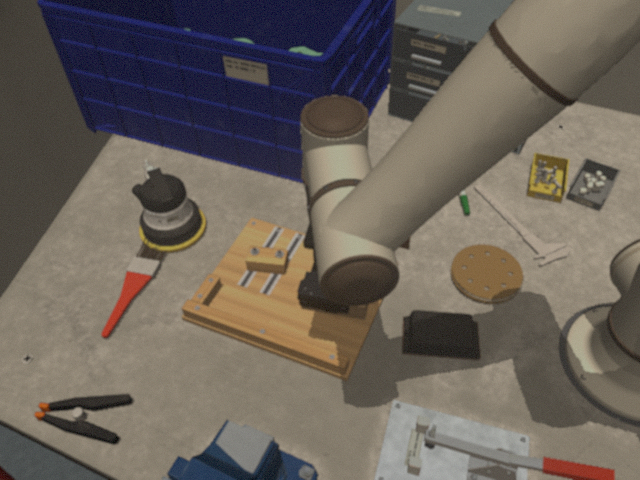

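```bash
python3 -c "
from p import *
W=[]
for x,y,ph in [(-70,5,12.1),(-57,13,9),(-43,21,7),(-29,29,5),(-15,37,3)]:
    W.append((*jig(x,y),.0422,ph))
plan(W)"
```

```text
[0.0091, -0.0033, -0.0] wz 0.0014
[0.0234, -0.0088, -0.0] wz 0.0555
[0.0386, -0.0141, -0.0] wz 0.0905
[0.0538, -0.0194, -0.0] wz 0.1254
[0.069, -0.0247, -0.0] wz 0.1603
```

Emit:
jog_arm:
  moves:
    - [1,0,0.003,0,0,0,0]
    - [1,0,0,0,0,0,0]
    - [1,0,0,0,0,0,0]
    - [1,0,0,0,0,0,0]
    - [1,0,0,0,0,0,0]
    - [1,0.009,-0.003,0,0,0,0]
    - [1,0.023,-0.009,0,0,0,0.055]
    - [1,0.039,-0.014,0,0,0,0.09]
    - [1,0.054,-0.019,0,0,0,0.125]
    - [1,0.069,-0.025,0,0,0,0.16]

```text
time_s: 3.53
tcp_pos: [0.5276, 0.1321, 0.0418]
ee_rot: [[0.999, 0.05, -0.003], [0.05, -0.999, -0.002], [-0.003, 0.002, -1.0]]
wrist_force: [-3.4, -2.0, 7.6]
gripper_width: 0.575
```

```bash
python3 -c "
from p import *
done([0.069,-.025,0,0.16])
W=[]
for x,y,ph in [(0,46,1.6),(15,55,1.6),(30,62,1.6),(40,67,1.6),(50,70,1.6),(55,71,1.6)]:
    W.append((*jig(x,y),.0422,ph))
plan(W)"
```

```text
cmd [0.5284 0.1338 0.0422 3.0152] tcp [0.5276 0.1321 0.0418] phi 2.84 F [-3.4 -2.   7.6] w 0.575 t 3.5333
[0.0153, -0.0084, -0.0] wz 0.0247
[0.0305, -0.017, -0.0] wz 0.0247
[0.0457, -0.0236, -0.0] wz 0.0247
[0.0558, -0.0284, -0.0] wz 0.0247
[0.0659, -0.0311, -0.0] wz 0.0247
[0.0709, -0.032, -0.0] wz 0.0247
```

Emit:
jog_arm:
  moves:
    - [1,0.015,-0.008,0,0,0,0.025]
    - [1,0.03,-0.017,0,0,0,0.025]
    - [1,0.045,-0.024,0,0,0,0.025]
    - [1,0.056,-0.028,0,0,0,0.025]
    - [1,0.066,-0.031,0,0,0,0.025]
    - [1,0.071,-0.032,0,0,0,0.025]
    - [1,0.071,-0.032,0,0,0,0.025]
    - [1,0.071,-0.032,0,0,0,0.025]
    - [1,0.071,-0.032,0,0,0,0.025]
    - [1,0.071,-0.032,0,0,0,0.025]

```text
time_s: 4.37
tcp_pos: [0.5983, 0.1688, 0.0418]
ee_rot: [[1.0, 0.027, 0.002], [0.027, -1.0, 0.001], [0.002, -0.001, -1.0]]
wrist_force: [2.0, -0.2, 1.6]
gripper_width: 0.572
```

```bash
python3 -c "
from p import *
done([0.071,-.032,0,0.025])
W=[]
for x,y,ph in [(57,73,1.6),(59,75,1.6),(61,77,1.6),(63,78,1.6),(65,80,1.6)]:
    W.append((*jig(x,y),.0422,ph))
plan(W)
c=snap('top');save(c,'top3.png')
c=snap('scene');save(c,'sc3.png')"
```

```text
cmd [0.5976 0.1695 0.0422 1.5828] tcp [0.5983 0.1688 0.0418] phi 1.52 F [ 2.  -0.2  1.6] w 0.572 t 4.3667
[0.0019, -0.002, -0.0] wz -0.0003
[0.0039, -0.004, -0.0] wz -0.0003
[0.0059, -0.006, -0.0] wz -0.0003
[0.0079, -0.007, -0.0] wz -0.0003
[0.0099, -0.009, -0.0] wz -0.0003
```

View pics/sc3.png

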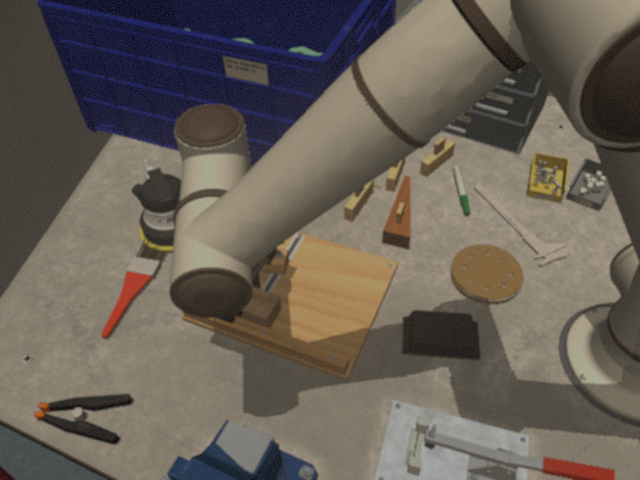

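Emit:
jog_arm:
  moves:
    - [1,0.003,-0.001,0,0,0,0]
    - [1,0.005,-0.002,0,0,0,0]
    - [1,0.007,-0.003,0,0,0,0]
    - [1,0.008,-0.004,0,0,0,0]
    - [1,0.009,-0.005,0,0,0,0]
    - [1,0.01,-0.006,0,0,0,0]
    - [1,0.01,-0.007,0,0,0,0]
    - [1,0.01,-0.008,0,0,0,0]
    - [1,0.01,-0.008,0,0,0,0]
    - [1,0.01,-0.008,0,0,0,0]

```text
time_s: 5.3
tcp_pos: [0.606, 0.1752, 0.0418]
ee_rot: [[1.0, 0.026, -0.003], [0.026, -1.0, -0.003], [-0.003, 0.003, -1.0]]
wrist_force: [-1.1, -3.5, 8.0]
gripper_width: 0.575
```

```bash
python3 -c "
from p import *
done([0.010,-.008,0,0]); print(sense()['moment'])
t,a=J; R=np.array([[np.cos(a),-np.sin(a)],[np.sin(a),np.cos(a)]]); print(R.T@(sense()['tcp_pos'][:2]-t)*1000)"
```

```text
cmd [0.6074 0.1778 0.0422 1.5828] tcp [0.606  0.1752 0.0418] phi 1.48 F [-1.1 -3.5  8. ] w 0.575 t 5.3
[-1.0079  0.4155  0.0443]
[63.6301 76.4165]
```

Emit:
jog_arm:
  moves:
    - [1,0.001,-0.001,0,0,0,0]
    - [1,0.002,-0.002,0,0,0,0]
    - [1,0.003,-0.003,0,0,0,0]
    - [1,0.004,-0.003,0,0,0,0]
    - [1,0.005,-0.003,0,0,0,0]
    - [1,0.006,-0.003,0,0,0,0]
    - [1,0.006,-0.003,0,0,0,0]
    - [1,0.006,-0.003,0,0,0,0]
    - [1,0.006,-0.003,0,0,0,0]
    - [1,0.006,-0.003,0,0,0,0]

```text
time_s: 6.13
tcp_pos: [0.6061, 0.1754, 0.0418]
ee_rot: [[1.0, 0.024, -0.016], [0.024, -1.0, -0.009], [-0.017, 0.008, -1.0]]
wrist_force: [-13.4, -8.0, 17.5]
gripper_width: 0.578
```

```bash
python3 -c "
from p import *
done([0.006,-.003,0,0]); print(sense()['moment'])
t,a=J; R=np.array([[np.cos(a),-np.sin(a)],[np.sin(a),np.cos(a)]]); print(R.T@(sense()['tcp_pos'][:2]-t)*1000)"
```

```text
cmd [0.6133 0.181  0.0422 1.5828] tcp [0.6061 0.1754 0.0418] phi 1.39 F [-13.4  -8.   17.5] w 0.578 t 6.1333
[-1.9578  4.1094 -0.0968]
[63.7348 76.592 ]
```

Emit:
jog_arm:
  moves:
    - [1,-0.003,0.002,0,0,0,0]
    - [1,-0.005,0.004,0,0,0,0]
    - [-0.6,-0.006,0.005,0,0,0,0]
    - [-0.6,-0.006,0.005,0,0,0,0]
    - [-0.6,-0.006,0.005,0,0,0,0]
    - [-0.6,-0.006,0.005,-0.005,0,0,0]
    - [-0.6,-0.006,0.005,-0.02,0,0,0]
    - [-0.6,-0.006,0.005,-0.05,0,0,0]
    - [-0.6,-0.006,0.005,-0.09,0,0,0]
    - [-0.6,-0.006,0.005,-0.12,0,0,0]

```text
time_s: 6.97
tcp_pos: [0.6081, 0.1748, 0.164]
ee_rot: [[1.0, 0.027, 0.001], [0.027, -1.0, -0.0], [0.001, 0.0, -1.0]]
wrist_force: [1.6, 0.1, 0.6]
gripper_width: 0.799
```

```bash
sed -i 's/^J=.*/J=(np.array([.5445,.0956]),np.radians(1.61))/' p.py; python3 -c "
from p import *
done([-0.006,.005,-.12,0])
c=cmd()
plan([(.57,.02,.16,-3.76),(.5232,-.1474,.16,-3.76)])"
```

```text
cmd [0.6074 0.1758 0.1622 1.5828] tcp [0.6081 0.1748 0.164 ] phi 1.53 F [1.6 0.1 0.6] w 0.799 t 6.9667
[-0.0417, 0.1547, 0.0022] wz 0.0932
[-0.0931, 0.3208, 0.0022] wz 0.0932
```

Emit:
jog_arm:
  moves:
    - [-0.6,-0.012,0.04,0,0,0,0.02]
    - [-0.6,-0.024,0.08,0,0,0,0.04]
    - [-0.6,-0.036,0.12,0,0,0,0.06]
    - [-0.6,-0.048,0.16,0,0,0,0.08]
    - [-0.6,-0.06,0.2,0,0,0,0.093]
    - [-0.6,-0.07,0.24,0,0,0,0.093]
    - [-0.6,-0.082,0.28,0,0,0,0.093]
    - [-0.6,-0.093,0.31,0,0,0,0.093]
    - [-0.6,-0.093,0.321,0,0,0,0.093]
    - [-0.6,-0.093,0.321,0,0,0,0.093]

```text
time_s: 7.8
tcp_pos: [0.5224, -0.1509, 0.1616]
ee_rot: [[0.997, -0.071, -0.0], [-0.071, -0.997, -0.0], [-0.0, 0.0, -1.0]]
wrist_force: [0.8, 0.1, -0.3]
gripper_width: 0.801
```

```bash
python3 -c "
from p import *
done([-.093,.321,0,.093])
c=snap('top');save(c,'top4.png');import pickle;pickle.dump(c,open('top4.pkl','wb'))
plan([(.5232,-.1474,.16,-3.76),(.5232,-.1474,.041,-3.76)])"
```

```text
cmd [ 0.5233 -0.1476  0.1622 -3.7457] tcp [ 0.5224 -0.1509  0.1616] phi -4.05 F [ 0.8  0.1 -0.3] w 0.801 t 7.8
[-0.0001, -0.0002, 0.0022] wz 0.0002
[-0.0001, -0.0002, 0.1212] wz 0.0002
```

View pics/top4.png

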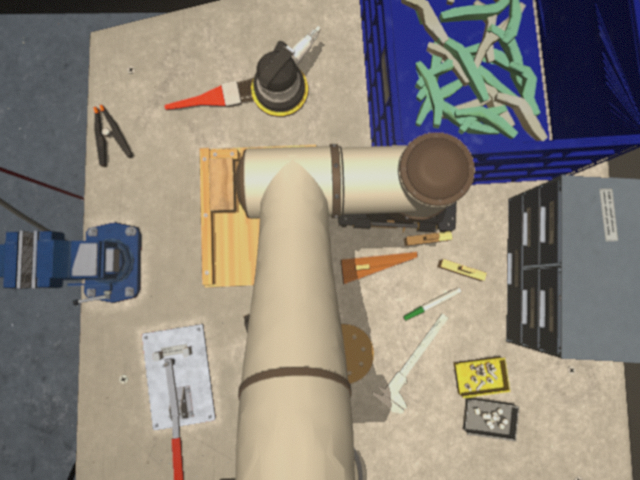

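The gripper is above packer 0 and clear of the crate. The block looks home in the corner at (222,180).

Emit:
jog_arm:
  moves:
    - [-0.6,0,0,0.03,0,0,0]
    - [-0.6,0,0,0.06,0,0,0]
    - [-0.6,0,0,0.09,0,0,0]
    - [-0.6,0,0,0.11,0,0,0]
    - [-0.6,0,0,0.12,0,0,0]
    - [-0.6,0,0,0.12,0,0,0]
    - [-0.6,0,0,0.12,0,0,0]
    - [1,0,0,0.12,0,0,0]
    - [1,0,0,0.12,0,0,0]
    - [1,0,0,0.12,0,0,0]

```text
time_s: 8.68
tcp_pos: [0.5239, -0.1485, 0.0429]
ee_rot: [[0.998, -0.066, 0.003], [-0.066, -0.998, -0.0], [0.003, -0.0, -1.0]]
wrist_force: [-0.3, -0.6, 0.1]
gripper_width: 0.652
```

Emit:
jog_arm:
  moves:
    - [1,0,0,0,0,0,0]
    - [1,0,0,0,0,0,0]
    - [1,0,0,0,0,0,0]
    - [1,0,0,0,0,0,0]
    - [1,0,0,0,0,0,0]
    - [1,0,0,0,0,0,0]
    - [1,0,0,0,0,0,0]
    - [1,0,0,0,0,0,0]
    - [1,0,0,-0.02,0,0,0]
    - [1,0,0,-0.05,0,0,0]

```text
time_s: 9.52
tcp_pos: [0.5201, -0.1484, 0.0888]
ee_rot: [[0.998, -0.068, -0.008], [-0.068, -0.998, 0.001], [-0.008, -0.0, -1.0]]
wrist_force: [0.6, 0.3, -0.2]
gripper_width: 0.319
```

```bash
python3 -c "
from p import *
done([0,0,.07,0])
c=snap('scene');save(c,'sc5.png')
plan([(*jig(-20,-90),.13,-45),(*jig(60,0),.13,-88.4)])"
```

```text
cmd [ 0.5233 -0.1476  0.0922 -3.7457] tcp [ 0.5201 -0.1484  0.0888] phi -3.88 F [ 0.6  0.3 -0.2] w 0.319 t 9.5167
[-0.0063, -0.1526, -0.0378] wz 0.72
[0.065, -0.2497, -0.0378] wz 1.4775
```

View pics/sc5.png

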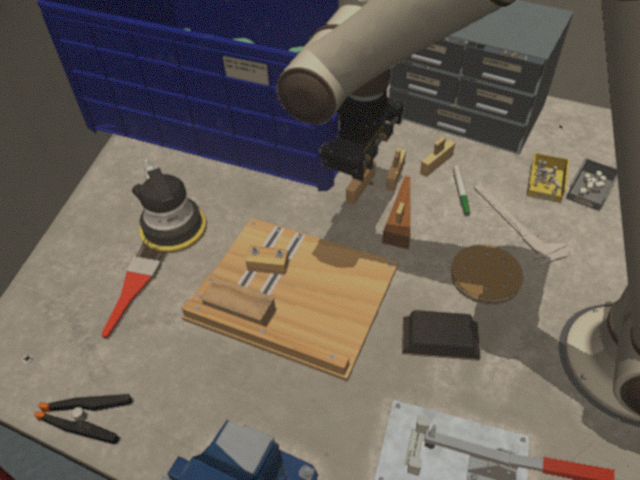

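Emit:
jog_arm:
  moves:
    - [1,0,-0.01,-0.02,0,0,0.11]
    - [1,0,-0.03,-0.038,0,0,0.23]
    - [1,-0.001,-0.055,-0.038,0,0,0.35]
    - [1,-0.002,-0.085,-0.038,0,0,0.47]
    - [1,-0.003,-0.115,-0.038,0,0,0.59]
    - [1,0.005,-0.145,-0.038,0,0,0.71]
    - [1,0.018,-0.175,-0.038,0,0,0.83]
    - [1,0.032,-0.2,-0.038,0,0,0.95]
    - [1,0.047,-0.225,-0.038,0,0,1.07]
    - [1,0.06,-0.24,-0.038,0,0,1.19]

```text
time_s: 10.4
tcp_pos: [0.5996, 0.0894, 0.1292]
ee_rot: [[0.305, -0.952, 0.001], [-0.952, -0.305, 0.0], [-0.0, -0.001, -1.0]]
wrist_force: [1.0, 1.3, 0.0]
gripper_width: 0.316
```

```bash
python3 -c "
from p import *
done([.06,-.24,-.038,1.19])
plan([(*jig(60,35),.13,-88.4),(*jig(60,36),.08,-88.4)])"
```

```text
cmd [  0.5989   0.0879   0.1302 -71.9277] tcp [0.5996 0.0894 0.1292] phi -72.23 F [1.  1.3 0. ] w 0.316 t 10.4
[-0.0407, -0.0182, 0.0002] wz 0.2875
[-0.0417, -0.0184, 0.0502] wz 0.2875
```

Emit:
jog_arm:
  moves:
    - [1,-0.015,-0.006,0,0,0,0.1]
    - [1,-0.03,-0.013,0,0,0,0.2]
    - [1,-0.041,-0.018,0,0,0,0.287]
    - [1,-0.041,-0.018,0,0,0,0.287]
    - [1,-0.041,-0.018,0.02,0,0,0.287]
    - [1,-0.041,-0.018,0.035,0,0,0.287]
    - [1,-0.041,-0.018,0.045,0,0,0.287]
    - [1,-0.041,-0.018,0.045,0,0,0.287]
    - [1,-0.041,-0.018,0.045,0,0,0.287]
    - [1,-0.041,-0.018,0.045,0,0,0.287]

```text
time_s: 11.23
tcp_pos: [0.6039, 0.1313, 0.0853]
ee_rot: [[0.028, -1.0, 0.002], [-1.0, -0.028, 0.0], [-0.0, -0.002, -1.0]]
wrist_force: [0.0, -0.0, -0.2]
gripper_width: 0.321
```

```bash
python3 -c "
from p import *
done([-.041,-.018,.045,.287])
c=snap('top');save(c,'top6.png');b=c['frame'][130:270,180:340]
cv2.imwrite('pics/top6z.png',cv2.cvtColor(cv2.resize(b,None,fx=4,fy=4,interpolation=cv2.INTER_CUBIC),cv2.COLOR_RGB2BGR))
c=snap('scene');b=c['frame'][200:380,170:410]
cv2.imwrite('pics/sc6z.png',cv2.cvtColor(cv2.resize(b,None,fx=3.2,fy=3.2,interpolation=cv2.INTER_CUBIC),cv2.COLOR_RGB2BGR))
plan([(*jig(60,36),.055,-88.4),(*jig(60,46),.055,-88.4)])"
```

```text
cmd [  0.6033   0.1325   0.0852 -88.3716] tcp [0.6039 0.1313 0.0853] phi -88.42 F [ 0.  -0.  -0.2] w 0.321 t 11.2333
[-0.0008, -0.0002, 0.0302] wz 0.0005
[-0.0108, -0.0002, 0.0302] wz 0.0005
```

View pics/top6z.png

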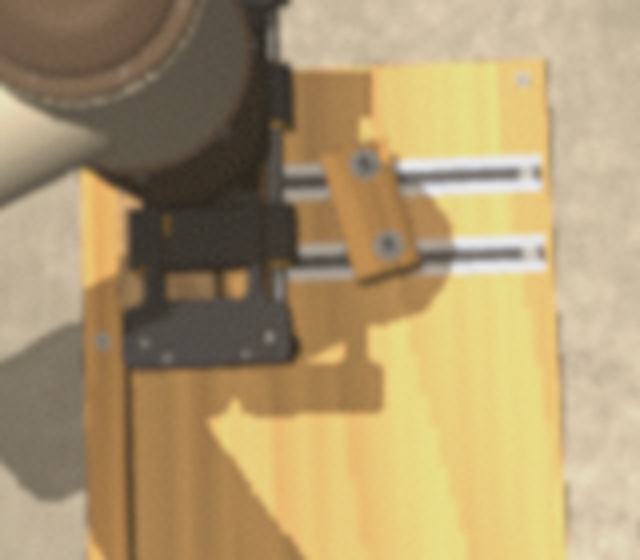

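View pics/sc6z.png

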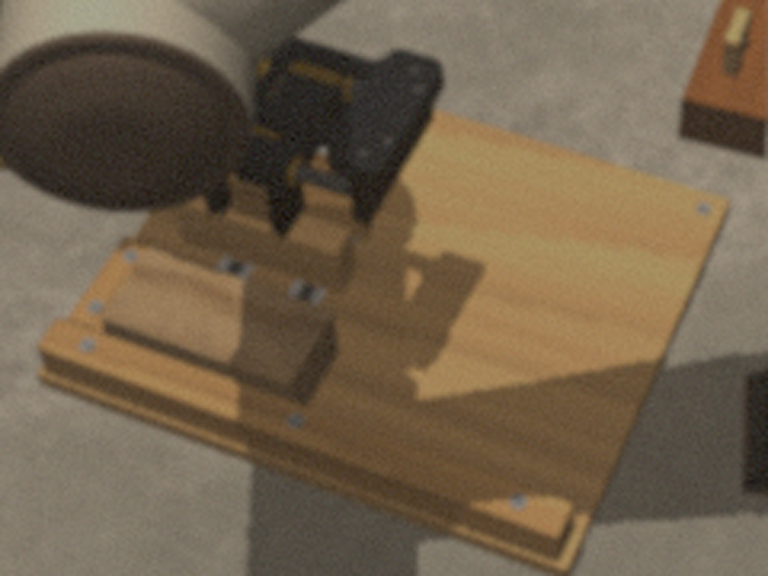

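Emit:
jog_arm:
  moves:
    - [1,-0.001,0,0.012,0,0,0]
    - [1,-0.001,0,0.022,0,0,0]
    - [1,-0.001,0,0.028,0,0,0]
    - [1,-0.001,0,0.03,0,0,0]
    - [1,-0.001,0,0.03,0,0,0]
    - [1,-0.004,0,0.03,0,0,0]
    - [1,-0.007,0,0.03,0,0,0]
    - [1,-0.009,0,0.03,0,0,0]
    - [1,-0.01,0,0.03,0,0,0]
    - [1,-0.01,0,0.03,0,0,0]

```text
time_s: 12.17
tcp_pos: [0.603, 0.1419, 0.0546]
ee_rot: [[0.028, -1.0, 0.0], [-1.0, -0.028, 0.0], [-0.0, -0.0, -1.0]]
wrist_force: [-0.2, -1.3, -0.8]
gripper_width: 0.322
```

```bash
cat >> p.py <<'E'
def st():
    s=sense();t,a=J; R=np.array([[np.cos(a),-np.sin(a)],[np.sin(a),np.cos(a)]]); print('jigmm',R.T@(s['tcp_pos'][:2]-t)*1000,'z',s['tcp_pos'][2],'F',s['wrist_force'].round(1),'M',s['moment'].round(2),'t',s['time_s'])
E
python3 -c "
from p import *
done([-.01,0,.03,0]);st()"
```

```text
cmd [  0.603    0.1425   0.0552 -88.3716] tcp [0.603  0.1419 0.0546] phi -88.42 F [-0.2 -1.3 -0.8] w 0.322 t 12.1667
jigmm [59.8082 44.5914] z 0.05464367733242814 F [-0.2 -1.3 -0.8] M [ 0.1 -0.  -0. ] t 12.1667
```

Emit:
jog_arm:
  moves:
    - [1,-0.001,0,0,0,0,0]
    - [1,-0.002,0,0,0,0,0]
    - [1,-0.003,0,0,0,0,0]
    - [1,-0.003,0,0.001,0,0,0]
    - [1,-0.003,0,0.001,0,0,0]
    - [1,-0.003,0,0.001,0,0,0]
    - [1,-0.003,0,0.001,0,0,0]
    - [1,-0.003,0,0.001,0,0,0]
    - [1,-0.003,0,0.001,0,0,0]
    - [1,-0.003,0,0.001,0,0,0]

```text
time_s: 13.0
tcp_pos: [0.6028, 0.1441, 0.0536]
ee_rot: [[0.027, -1.0, -0.0], [-1.0, -0.027, -0.0], [0.0, 0.0, -1.0]]
wrist_force: [0.1, -3.0, 2.6]
gripper_width: 0.318
```

```bash
python3 -c "
from p import *
done([-.003,0,.001,0]);st()
c=snap('scene');b=c['frame'][200:380,170:410]
cv2.imwrite('pics/sc7z.png',cv2.cvtColor(cv2.resize(b,None,fx=3.2,fy=3.2,interpolation=cv2.INTER_CUBIC),cv2.COLOR_RGB2BGR))"
```

```text
cmd [  0.6029   0.1455   0.0542 -88.3716] tcp [0.6028 0.1441 0.0536] phi -88.46 F [ 0.1 -3.   2.6] w 0.318 t 13.0
jigmm [59.6661 46.8258] z 0.05364878569504256 F [ 0.1 -3.   2.6] M [-0.92  0.05 -0.11] t 13.0
```

View pics/sc7z.png

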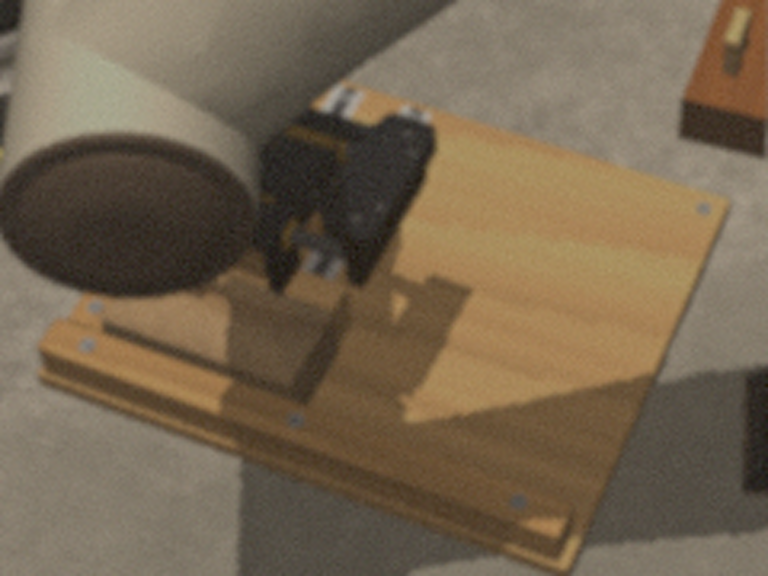

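Emit:
jog_arm:
  moves:
    - [1,0.001,0,0,0,0,0]
    - [0,0.001,0,0,0,0,0]
    - [-0.3,0.001,0,0,0,0,0]
    - [-0.5,0.001,0,0,0,0,0]
    - [-0.6,0.001,0,-0.002,0,0,0]
    - [-0.6,0.001,0,-0.02,0,0,0]
    - [-0.6,0.001,0,-0.05,0,0,0]
    - [-0.6,0.001,0,-0.08,0,0,0]
    - [-0.6,0.01,0,-0.11,0,0,0]
    - [-0.6,0.03,0,-0.11,0,0,0]

```text
time_s: 13.88
tcp_pos: [0.6079, 0.117, 0.1709]
ee_rot: [[0.031, -0.999, 0.014], [-0.999, -0.031, 0.004], [-0.004, -0.014, -1.0]]
wrist_force: [1.2, 0.8, 0.7]
gripper_width: 0.79
```

```bash
python3 -c "
from p import *
done([.03,0,-.11,0]);st()
plan([(.55,-.05,.164,-45),(.4869,-.2575,.164,5.95)])"
```

```text
cmd [  0.6037   0.1155   0.1642 -88.3716] tcp [0.6079 0.117  0.1709] phi -88.2 F [1.2 0.8 0.7] w 0.79 t 13.8833
jigmm [63.9321 19.5861] z 0.1709426407853682 F [1.2 0.8 0.7] M [ 0.09 -0.2  -0.01] t 13.8833
[0.1639, 0.0584, 0.0002] wz -0.757
[0.3695, 0.1274, 0.0002] wz -1.6462
```

```bash
python3 -c "
from p import *
import numpy as np
c=cmd()
P=[(.6037,.1155),(.50,.0),(.4869,-.2575)]
W=[]
for i in range(1,15):
    f=i/14; 
    if f<.43: g=f/.43;p=np.array(P[0])*(1-g)+np.array(P[1])*g
    else: g=(f-.43)/.57;p=np.array(P[1])*(1-g)+np.array(P[2])*g
    W.append((*p,.164,-88.37+f*94.3))
plan(W[:10])"
```

```text
[0.0187, 0.0178, 0.0002] wz -0.1176
[0.0374, 0.0356, 0.0002] wz -0.2351
[0.0561, 0.0533, 0.0002] wz -0.3527
[0.0747, 0.0711, 0.0002] wz -0.4703
[0.0934, 0.0889, 0.0002] wz -0.5878
[0.1121, 0.1066, 0.0002] wz -0.7054
[0.1441, 0.1095, 0.0002] wz -0.823
[0.1763, 0.112, 0.0002] wz -0.9405
[0.2085, 0.1146, 0.0002] wz -1.0581
[0.2407, 0.1172, 0.0002] wz -1.1756
```

Emit:
jog_arm:
  moves:
    - [-0.6,0.019,0.018,0,0,0,-0.117]
    - [-0.6,0.037,0.036,0,0,0,-0.235]
    - [-0.6,0.056,0.053,0,0,0,-0.352]
    - [-0.6,0.075,0.071,0,0,0,-0.47]
    - [-0.6,0.093,0.089,0,0,0,-0.588]
    - [-0.6,0.112,0.107,0,0,0,-0.705]
    - [-0.6,0.144,0.11,0,0,0,-0.823]
    - [-0.6,0.176,0.112,0,0,0,-0.94]
    - [-0.6,0.208,0.115,0,0,0,-1.058]
    - [-0.6,0.24,0.117,0,0,0,-1.175]

```text
time_s: 14.72
tcp_pos: [0.4929, -0.1297, 0.1639]
ee_rot: [[0.935, -0.354, 0.001], [-0.354, -0.935, 0.0], [0.001, -0.001, -1.0]]
wrist_force: [0.3, -0.2, -0.2]
gripper_width: 0.799
```

```bash
python3 -c "
from p import *
done([.24,.117,0,-1.175])
c=snap('top');save(c,'top8.png');import pickle;pickle.dump(c,open('top8.pkl','wb'));b=c['frame'][130:300,180:340]
cv2.imwrite('pics/top8z.png',cv2.cvtColor(cv2.resize(b,None,fx=3.5,fy=3.5,interpolation=cv2.INTER_CUBIC),cv2.COLOR_RGB2BGR))
plan([(.4869,-.2575,.164,5.95)])"
```

```text
cmd [  0.4936  -0.1277   0.1642 -21.049 ] tcp [ 0.4929 -0.1297  0.1639] phi -20.76 F [ 0.3 -0.2 -0.2] w 0.799 t 14.7167
[0.0403, 0.1235, 0.0002] wz -0.4712
```

View pics/top8z.png

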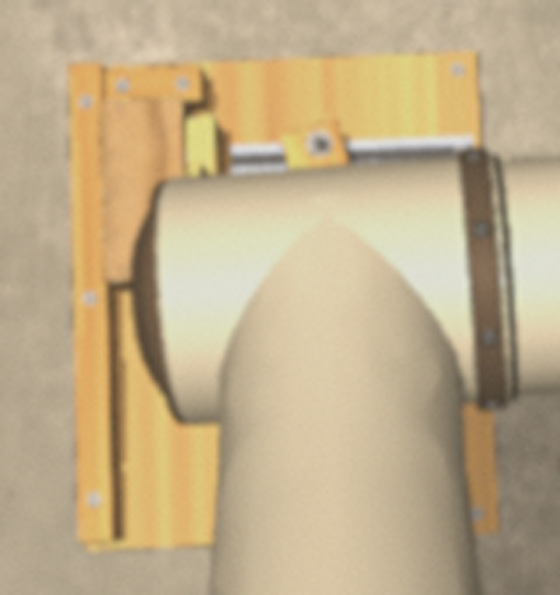

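The block is home in the corner and packer 0 lies against its face at (205,140). On to packer 1.

Emit:
jog_arm:
  moves:
    - [-0.6,0.01,0.031,0,0,0,-0.118]
    - [-0.6,0.02,0.062,0,0,0,-0.236]
    - [-0.6,0.03,0.092,0,0,0,-0.354]
    - [-0.6,0.04,0.123,0,0,0,-0.471]
    - [-0.6,0.04,0.123,0,0,0,-0.471]
    - [-0.6,0.04,0.123,0.03,0,0,-0.471]
    - [-0.6,0.04,0.123,0.06,0,0,-0.471]
    - [-0.6,0.04,0.123,0.08,0,0,-0.471]
    - [-0.6,0.04,0.123,0.08,0,0,-0.471]
    - [-0.6,0.04,0.123,0.08,0,0,-0.471]

```text
time_s: 15.6
tcp_pos: [0.4859, -0.2575, 0.083]
ee_rot: [[0.995, 0.102, -0.002], [0.102, -0.995, 0.0], [-0.002, -0.0, -1.0]]
wrist_force: [0.3, -0.3, 0.2]
gripper_width: 0.8
```

```bash
python3 -c "
from p import *
done([.04,.123,.08,-.471])
c=snap('scene');save(c,'sc9.png')
plan([(.4869,-.2575,.0422,5.95)])"
```

```text
cmd [ 0.4868 -0.2569  0.0842  5.9373] tcp [ 0.4859 -0.2575  0.083 ] phi 5.86 F [ 0.3 -0.3  0.2] w 0.8 t 15.6
[0.0001, 0.0006, 0.042] wz -0.0002
```

View pics/sc9.png

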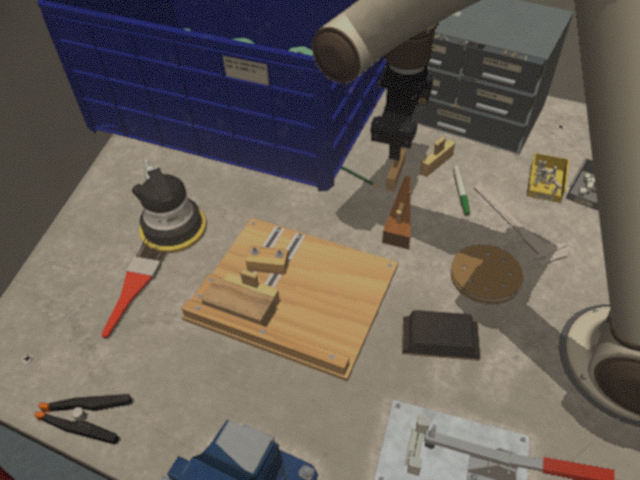

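The gripper is aligned over packer 1. The block and packer 0 are seated at (240,295).

Emit:
jog_arm:
  moves:
    - [-0.6,0,0,0.02,0,0,0]
    - [-0.6,0,0,0.036,0,0,0]
    - [-0.6,0,0,0.042,0,0,0]
    - [-0.6,0,0,0.042,0,0,0]
    - [1,0,0,0.042,0,0,0]
    - [1,0,0,0.042,0,0,0]
    - [1,0,0,0.042,0,0,0]
    - [1,0,0,0.042,0,0,0]
    - [1,0,0,0.042,0,0,0]
    - [1,0,0,0.042,0,0,0]

```text
time_s: 16.48
tcp_pos: [0.4863, -0.2578, 0.0419]
ee_rot: [[0.995, 0.102, 0.001], [0.102, -0.995, -0.0], [0.001, 0.0, -1.0]]
wrist_force: [0.3, -0.6, -0.1]
gripper_width: 0.432
```

Emit:
jog_arm:
  moves:
    - [1,0,0,0,0,0,0]
    - [1,0,0,0,0,0,0]
    - [1,0,0,0,0,0,0]
    - [1,0,0,0,0,0,0]
    - [1,0,0,0,0,0,0]
    - [1,0,0,-0.01,0,0,0]
    - [1,0,0,-0.03,0,0,0]
    - [1,0,0,-0.06,0,0,0]
    - [1,0,0,-0.09,0,0,0]
    - [1,0,0,-0.09,0,0,0]

```text
time_s: 17.32
tcp_pos: [0.49, -0.2591, 0.1383]
ee_rot: [[0.995, 0.103, 0.012], [0.103, -0.995, -0.004], [0.011, 0.006, -1.0]]
wrist_force: [0.7, -1.1, -0.2]
gripper_width: 0.319
```

```bash
python3 -c "
from p import *
done([0,0,-.048,0])
P=[(.4868,-.2569),(.47,.0),jig(60,0)]
W=[]
for i in range(1,15):
    f=i/14; 
    if f<.6: g=f/.6;p=np.array(P[0])*(1-g)+np.array(P[1])*g
    else: g=(f-.6)/.4;p=np.array(P[1])*(1-g)+np.array(P[2])*g
    W.append((*p,.132,5.94-f*94.3))
plan(W[:10])"
```

```text
cmd [ 0.4868 -0.2569  0.1322  5.9373] tcp [ 0.49   -0.2591  0.1383] phi 5.93 F [ 0.7 -1.1 -0.2] w 0.319 t 17.3167
[0.0012, -0.0306, 0.0002] wz 0.1175
[0.0024, -0.0612, 0.0002] wz 0.2351
[0.0036, -0.0919, 0.0002] wz 0.3526
[0.0047, -0.1225, 0.0002] wz 0.4702
[0.0059, -0.1531, 0.0002] wz 0.5878
[0.0071, -0.1837, 0.0002] wz 0.7053
[0.0083, -0.2144, 0.0002] wz 0.8229
[0.0094, -0.245, 0.0002] wz 0.9404
[0.0253, -0.2661, 0.0002] wz 1.058
[0.051, -0.2809, 0.0002] wz 1.1756
```

Emit:
jog_arm:
  moves:
    - [1,0.001,-0.031,0,0,0,0.118]
    - [1,0.002,-0.061,0,0,0,0.235]
    - [1,0.003,-0.092,0,0,0,0.353]
    - [1,0.005,-0.122,0,0,0,0.47]
    - [1,0.006,-0.153,0,0,0,0.588]
    - [1,0.007,-0.184,0,0,0,0.705]
    - [1,0.008,-0.214,0,0,0,0.823]
    - [1,0.009,-0.245,0,0,0,0.94]
    - [1,0.025,-0.266,0,0,0,1.058]
    - [1,0.051,-0.281,0,0,0,1.175]

```text
time_s: 18.15
tcp_pos: [0.5064, 0.0288, 0.1322]
ee_rot: [[0.474, -0.88, -0.001], [-0.88, -0.474, 0.001], [-0.001, 0.0, -1.0]]
wrist_force: [0.3, -0.0, -1.3]
gripper_width: 0.32
```

```bash
python3 -c "
from p import *
done([.051,-.281,0,1.175])
plan([(*jig(60,18),.132,-88.4),(*jig(60,18),.09,-88.4)])"
```

```text
cmd [  0.5084   0.0279   0.1322 -61.3853] tcp [0.5064 0.0288 0.1322] phi -61.7 F [ 0.3 -0.  -1.3] w 0.32 t 18.15
[-0.031, -0.1257, 0.0002] wz 0.4715
[-0.031, -0.1257, 0.0422] wz 0.4715
```

Emit:
jog_arm:
  moves:
    - [1,-0.008,-0.031,0,0,0,0.118]
    - [1,-0.016,-0.062,0,0,0,0.235]
    - [1,-0.024,-0.093,0,0,0,0.353]
    - [1,-0.031,-0.126,0,0,0,0.471]
    - [1,-0.031,-0.126,0,0,0,0.471]
    - [1,-0.031,-0.126,0.02,0,0,0.471]
    - [1,-0.031,-0.126,0.035,0,0,0.471]
    - [1,-0.031,-0.126,0.042,0,0,0.471]
    - [1,-0.031,-0.126,0.042,0,0,0.471]
    - [1,-0.031,-0.126,0.042,0,0,0.471]

```text
time_s: 18.98
tcp_pos: [0.6041, 0.1141, 0.0898]
ee_rot: [[0.027, -1.0, -0.0], [-1.0, -0.027, -0.0], [0.0, 0.0, -1.0]]
wrist_force: [-0.2, 0.1, -0.3]
gripper_width: 0.32
```

```bash
python3 -c "
from p import *
done([-.031,-.126,.042,.471]);st()
c=snap('scene');b=c['frame'][200:380,170:410]
cv2.imwrite('pics/sc10z.png',cv2.cvtColor(cv2.resize(b,None,fx=3.2,fy=3.2,interpolation=cv2.INTER_CUBIC),cv2.COLOR_RGB2BGR))
plan([(*jig(60,18),.0545,-88.4),(*jig(60,28),.0545,-88.4)])"
```

```text
cmd [  0.6042   0.1154   0.0902 -88.3716] tcp [0.6041 0.1141 0.0898] phi -88.44 F [-0.2  0.1 -0.3] w 0.32 t 18.9833
jigmm [60.1422 16.8634] z 0.08977637608548977 F [-0.2  0.1 -0.3] M [ 0.1  -0.08 -0.02] t 18.9833
[0.0001, 0.0002, 0.0357] wz 0.0005
[-0.0099, 0.0002, 0.0357] wz 0.0005
```

View pics/sc10z.png

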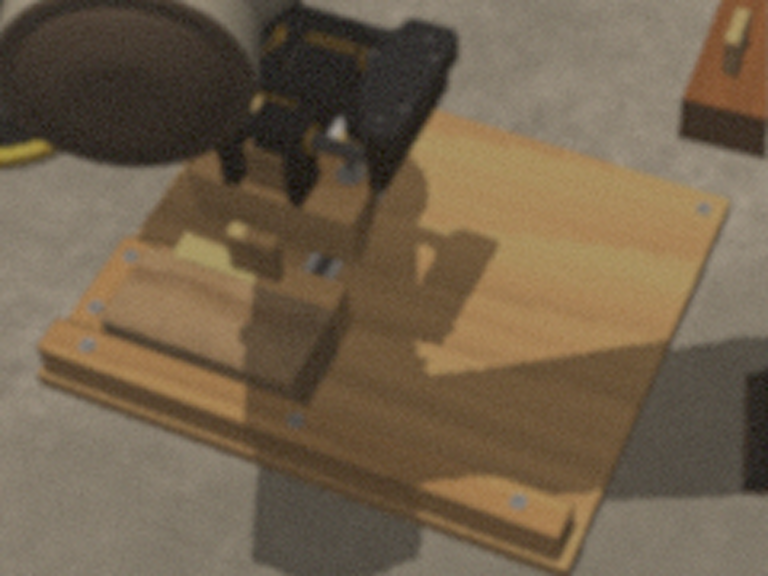

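Emit:
jog_arm:
  moves:
    - [1,0,0,0.014,0,0,0]
    - [1,0,0,0.026,0,0,0]
    - [1,0,0,0.033,0,0,0]
    - [1,0,0,0.035,0,0,0]
    - [1,0,0,0.036,0,0,0]
    - [1,-0.003,0,0.036,0,0,0]
    - [1,-0.006,0,0.036,0,0,0]
    - [1,-0.009,0,0.036,0,0,0]
    - [1,-0.011,0,0.036,0,0,0]
    - [1,-0.012,0,0.036,0,0,0]

```text
time_s: 19.87
tcp_pos: [0.6042, 0.1261, 0.0541]
ee_rot: [[0.028, -1.0, 0.001], [-1.0, -0.028, -0.001], [0.001, -0.0, -1.0]]
wrist_force: [1.4, -4.9, 1.7]
gripper_width: 0.316
```

```bash
python3 -c "
from p import *
done([-.012,0,.036,0]);st()"
```

```text
cmd [  0.6038   0.1274   0.0542 -88.3716] tcp [0.6042 0.1261 0.0541] phi -88.42 F [ 1.4 -4.9  1.7] w 0.316 t 19.8667
jigmm [60.5021 28.7928] z 0.05411786600648232 F [ 1.4 -4.9  1.7] M [-1.65 -0.5  -0.03] t 19.8667
```

Emit:
jog_arm:
  moves:
    - [1,0.001,0,0,0,0,0]
    - [0,0.001,0,0,0,0,0]
    - [-0.3,0.001,0,0,0,0,0]
    - [-0.5,0.001,0,0,0,0,0]
    - [-0.6,0.001,0,-0.002,0,0,0]
    - [-0.6,0.001,0,-0.02,0,0,0]
    - [-0.6,0.001,0,-0.05,0,0,0]
    - [-0.6,0.001,0,-0.08,0,0,0]
    - [-0.6,0.001,0,-0.11,0,0,0]
    - [-0.6,0.001,0,-0.11,0,0,0]

```text
time_s: 20.7
tcp_pos: [0.6078, 0.1266, 0.1711]
ee_rot: [[0.028, -1.0, 0.013], [-1.0, -0.028, 0.004], [-0.003, -0.013, -1.0]]
wrist_force: [0.3, 0.8, 1.0]
gripper_width: 0.786
```

```bash
python3 -c "
from p import *
done([.001,0,-.11,0]);st()
P=[cmd()[:2],(.4286,-.1134)]
W=[]
for i in range(1,14):
    f=i/12.5;f=min(f,1);p=np.array(P[0])*(1-f)+np.array(P[1])*f
    W.append((*p,.164,-88.37-f*86.86))
plan(W)"
```

```text
cmd [  0.6039   0.1264   0.1642 -88.3716] tcp [0.6078 0.1266 0.1711] phi -88.37 F [0.3 0.8 1. ] w 0.786 t 20.7
jigmm [64.1715 29.1919] z 0.17113511231609865 F [0.3 0.8 1. ] M [ 0.1  -0.14 -0.02] t 20.7
[0.0188, 0.0146, 0.0002] wz 0.1213
[0.0376, 0.0291, 0.0002] wz 0.2425
[0.0563, 0.0437, 0.0002] wz 0.3638
[0.0751, 0.0582, 0.0002] wz 0.4851
[0.0939, 0.0728, 0.0002] wz 0.6064
[0.1127, 0.0874, 0.0002] wz 0.7276
[0.1315, 0.1019, 0.0002] wz 0.8489
[0.1502, 0.1165, 0.0002] wz 0.9702
[0.169, 0.131, 0.0002] wz 1.0915
[0.1878, 0.1456, 0.0002] wz 1.2128
[0.2066, 0.1602, 0.0002] wz 1.334
[0.2254, 0.1747, 0.0002] wz 1.4553
[0.2347, 0.182, 0.0002] wz 1.516
```

Emit:
jog_arm:
  moves:
    - [-0.6,0.019,0.015,0,0,0,0.121]
    - [-0.6,0.038,0.029,0,0,0,0.242]
    - [-0.6,0.056,0.044,0,0,0,0.364]
    - [-0.6,0.075,0.058,0,0,0,0.485]
    - [-0.6,0.094,0.073,0,0,0,0.606]
    - [-0.6,0.113,0.087,0,0,0,0.728]
    - [-0.6,0.131,0.102,0,0,0,0.849]
    - [-0.6,0.15,0.116,0,0,0,0.97]
    - [-0.6,0.169,0.131,0,0,0,1.09]
    - [-0.6,0.188,0.146,0,0,0,1.21]

```text
time_s: 21.53
tcp_pos: [0.4622, -0.0672, 0.1637]
ee_rot: [[-0.928, -0.373, 0.001], [-0.373, 0.928, 0.0], [-0.001, -0.0, -1.0]]
wrist_force: [-0.1, -0.1, -0.1]
gripper_width: 0.799
```

```bash
python3 -c "
from p import *
done([.188,.146,0,1.21])
c=snap('top');save(c,'top11.png');import pickle;pickle.dump(c,open('top11.pkl','wb'));b=c['frame'][130:300,180:340]
cv2.imwrite('pics/top11z.png',cv2.cvtColor(cv2.resize(b,None,fx=3.5,fy=3.5,interpolation=cv2.INTER_CUBIC),cv2.COLOR_RGB2BGR))
plan([(.4286,-.1134,.164,-175.23),(.4286,-.1134,.0422,-175.23)])"
```

```text
cmd [   0.4633   -0.0656    0.1642 -157.6995] tcp [ 0.4622 -0.0672  0.1637] phi -158.12 F [-0.1 -0.1 -0.1] w 0.799 t 21.5333
[0.0502, -0.031, 0.0002] wz 0.306
[0.0502, -0.031, 0.122] wz 0.306
```

View pics/top11z.png

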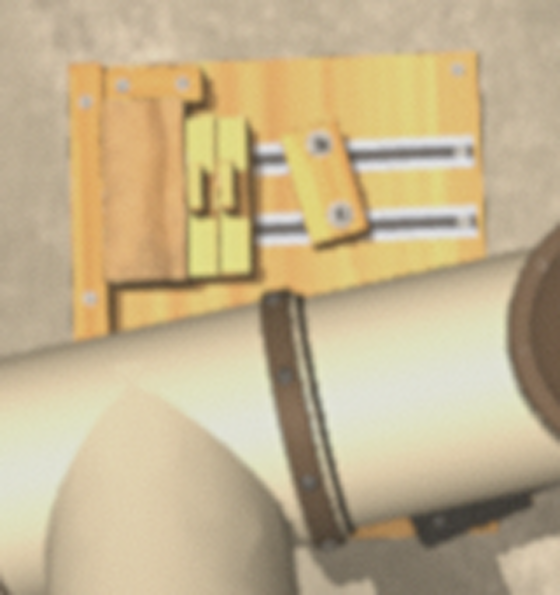

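The block and both packers sit face to face in the corner: packer tops at (200,195) and (233,195) in the zoom, angled stop at (325,185). Now the wedge.

Emit:
jog_arm:
  moves:
    - [-0.6,0.02,-0.012,0,0,0,0.12]
    - [-0.6,0.04,-0.024,0,0,0,0.24]
    - [-0.6,0.05,-0.031,0,0,0,0.306]
    - [-0.6,0.05,-0.031,0,0,0,0.306]
    - [-0.6,0.05,-0.031,0.03,0,0,0.306]
    - [-0.6,0.05,-0.031,0.06,0,0,0.306]
    - [-0.6,0.05,-0.031,0.085,0,0,0.306]
    - [-0.6,0.05,-0.031,0.085,0,0,0.306]
    - [-0.6,0.05,-0.031,0.085,0,0,0.306]
    - [-0.6,0.05,-0.031,0.085,0,0,0.306]

```text
time_s: 22.42
tcp_pos: [0.4299, -0.1138, 0.0797]
ee_rot: [[-0.997, -0.083, 0.002], [-0.083, 0.997, -0.0], [-0.002, -0.001, -1.0]]
wrist_force: [-0.4, -0.5, -0.4]
gripper_width: 0.799
```

```bash
python3 -c "
from p import *
done([.05,-.031,.085,.306])
c=snap('scene');b=c['frame'][120:280,310:470]
cv2.imwrite('pics/sc12z.png',cv2.cvtColor(cv2.resize(b,None,fx=3.5,fy=3.5,interpolation=cv2.INTER_CUBIC),cv2.COLOR_RGB2BGR))
plan([(.4286,-.1134,.0422,-175.23)])"
```

```text
cmd [   0.4288   -0.1133    0.0792 -175.232 ] tcp [ 0.4299 -0.1138  0.0797] phi -175.22 F [-0.4 -0.5 -0.4] w 0.799 t 22.4167
[0.0002, -0.0001, 0.037] wz -0.0
```

View pics/sc12z.png

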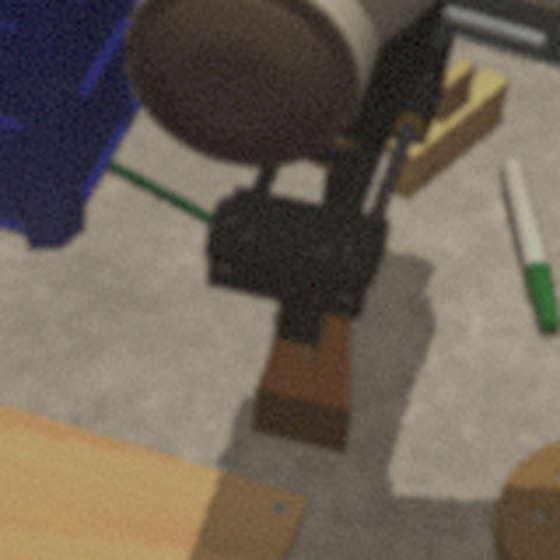

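Emit:
jog_arm:
  moves:
    - [-0.6,0,0,0.02,0,0,0]
    - [-0.6,0,0,0.032,0,0,0]
    - [-0.6,0,0,0.037,0,0,0]
    - [-0.6,0,0,0.037,0,0,0]
    - [1,0,0,0.037,0,0,0]
    - [1,0,0,0.037,0,0,0]
    - [1,0,0,0.037,0,0,0]
    - [1,0,0,0.037,0,0,0]
    - [1,0,0,0.037,0,0,0]
    - [1,0,0,0.037,0,0,0]

```text
time_s: 23.3
tcp_pos: [0.4285, -0.1141, 0.0417]
ee_rot: [[-0.997, -0.082, 0.001], [-0.082, 0.997, 0.0], [-0.001, -0.0, -1.0]]
wrist_force: [0.5, -0.1, -0.7]
gripper_width: 0.434
```

Emit:
jog_arm:
  moves:
    - [1,0,0,0,0,0,0]
    - [1,0,0,0,0,0,0]
    - [1,0,0,0,0,0,0]
    - [1,0,0,0,0,0,0]
    - [1,0,0,0,0,0,0]
    - [1,0,0,-0.01,0,0,0]
    - [1,0,0,-0.03,0,0,0]
    - [1,0,0,-0.05,0,0,0]
    - [1,0,0,-0.06,0,0,0]
    - [1,0,0,-0.06,0,0,0]

```text
time_s: 24.13
tcp_pos: [0.4297, -0.114, 0.1033]
ee_rot: [[-0.997, -0.082, 0.005], [-0.082, 0.997, 0.0], [-0.005, -0.0, -1.0]]
wrist_force: [0.8, -0.8, -0.9]
gripper_width: 0.318
```

```bash
python3 -c "
from p import *
done([0,0,-.023,0]);st()
P=[cmd()[:2],jig(-95,-12)]
W=[]
for i in range(1,14):
    f=i/12.5;f=min(f,1);p=np.array(P[0])*(1-f)+np.array(P[1])*f
    W.append((*p,.102,-175.23+f*86.8))
plan(W)"
```

```text
cmd [   0.4288   -0.1133    0.1022 -175.232 ] tcp [ 0.4297 -0.114   0.1033] phi -175.31 F [ 0.8 -0.8 -0.9] w 0.318 t 24.1333
jigmm [-120.5934 -206.2591] z 0.10329224103034432 F [ 0.8 -0.8 -0.9] M [ 0.07 -0.13 -0.05] t 24.1333
[-0.003, 0.0153, 0.0002] wz -0.1212
[-0.0059, 0.0307, 0.0002] wz -0.2424
[-0.0089, 0.046, 0.0002] wz -0.3636
[-0.0119, 0.0614, 0.0002] wz -0.4848
[-0.0149, 0.0767, 0.0002] wz -0.606
[-0.0178, 0.0921, 0.0002] wz -0.7272
[-0.0208, 0.1074, 0.0002] wz -0.8484
[-0.0238, 0.1228, 0.0002] wz -0.9696
[-0.0268, 0.1381, 0.0002] wz -1.0908
[-0.0297, 0.1535, 0.0002] wz -1.212
[-0.0327, 0.1688, 0.0002] wz -1.3332
[-0.0357, 0.1841, 0.0002] wz -1.4544
[-0.0372, 0.1918, 0.0002] wz -1.515
```

```bash
python3 -c "
from p import *
P=[cmd()[:2],jig(-95,-10)]
W=[]
for i in range(1,14):
    f=i/12.5;f=min(f,1);p=np.array(P[0])*(1-f)+np.array(P[1])*f
    W.append((*p,.102,-175.23+f*86.84))
plan(W[9:])"
```

```text
[-0.0298, 0.155, 0.0002] wz -1.2125
[-0.0328, 0.1706, 0.0002] wz -1.3338
[-0.0358, 0.1861, 0.0002] wz -1.4551
[-0.0373, 0.1938, 0.0002] wz -1.5157
```

Emit:
jog_arm:
  moves:
    - [1,-0.003,0.015,-0.01,0,0,-0.121]
    - [1,-0.006,0.031,-0.01,0,0,-0.242]
    - [1,-0.009,0.046,-0.01,0,0,-0.364]
    - [1,-0.012,0.061,-0.01,0,0,-0.485]
    - [1,-0.015,0.077,-0.01,0,0,-0.606]
    - [1,-0.018,0.092,-0.01,0,0,-0.727]
    - [1,-0.021,0.107,-0.01,0,0,-0.848]
    - [1,-0.024,0.123,-0.01,0,0,-0.97]
    - [1,-0.027,0.138,-0.01,0,0,-1.09]
    - [1,-0.03,0.154,-0.01,0,0,-1.21]

```text
time_s: 24.97
tcp_pos: [0.4447, 0.0423, 0.1101]
ee_rot: [[-0.27, -0.963, -0.003], [-0.963, 0.27, -0.001], [0.001, 0.002, -1.0]]
wrist_force: [0.1, -0.2, -1.4]
gripper_width: 0.317
```

```bash
python3 -c "
from p import *
done([-.03,.154,-.01,-1.21]);st()
plan([(*jig(-95,-10),.112,-88.39),(*jig(-95,-10),.0575,-88.39)])"
```

```text
cmd [   0.4459    0.0427    0.1122 -105.9041] tcp [0.4447 0.0423 0.1101] phi -105.69 F [ 0.1 -0.2 -1.4] w 0.317 t 24.9667
jigmm [-101.2302  -50.4919] z 0.11011355561427118 F [ 0.1 -0.2 -1.4] M [ 0.06 -0.09  0.  ] t 24.9667
[-0.0398, 0.0072, 0.0002] wz -0.3057
[-0.0398, 0.0072, 0.0547] wz -0.3057
```

Emit:
jog_arm:
  moves:
    - [1,-0.015,0.003,0,0,0,-0.115]
    - [1,-0.03,0.006,0,0,0,-0.23]
    - [1,-0.04,0.007,0,0,0,-0.306]
    - [1,-0.04,0.007,0,0,0,-0.306]
    - [1,-0.04,0.007,0.02,0,0,-0.306]
    - [1,-0.04,0.007,0.04,0,0,-0.306]
    - [1,-0.04,0.007,0.05,0,0,-0.306]
    - [1,-0.04,0.007,0.052,0,0,-0.306]
    - [1,-0.04,0.007,0.052,0,0,-0.306]
    - [1,-0.04,0.007,0.052,0,0,-0.306]

```text
time_s: 25.8
tcp_pos: [0.4502, 0.082, 0.0596]
ee_rot: [[0.026, -1.0, -0.0], [-1.0, -0.026, -0.0], [0.0, 0.0, -1.0]]
wrist_force: [1.2, 0.7, -1.3]
gripper_width: 0.318
```

```bash
python3 -c "
from p import *
done([-.04,.007,.052,-.306]);st()
for n in('top','scene'):
    c=snap(n); b=c['frame'][130:300,180:340] if n=='top' else c['frame'][200:380,170:410]
    cv2.imwrite('pics/%s13z.png'%n,cv2.cvtColor(cv2.resize(b,None,fx=3.2,fy=3.2,interpolation=cv2.INTER_CUBIC),cv2.COLOR_RGB2BGR))
"
```

```text
cmd [  0.4501   0.083    0.0602 -88.3716] tcp [0.4502 0.082  0.0596] phi -88.51 F [ 1.2  0.7 -1.3] w 0.318 t 25.8
jigmm [-94.6659 -10.8974] z 0.05955686526965848 F [ 1.2  0.7 -1.3] M [ 0.05 -0.05  0.03] t 25.8
```

View pics/top13z.png

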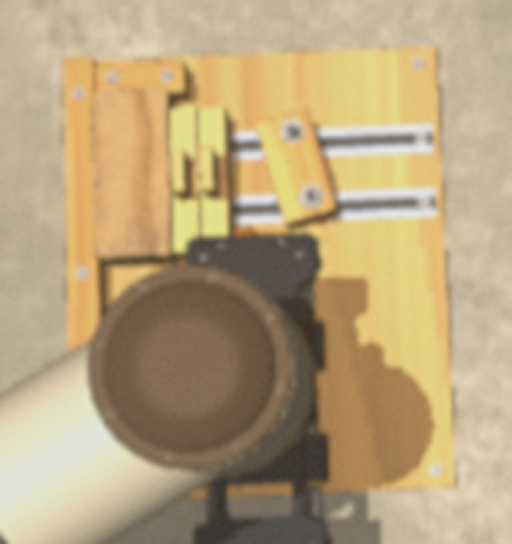

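View pics/scene13z.png

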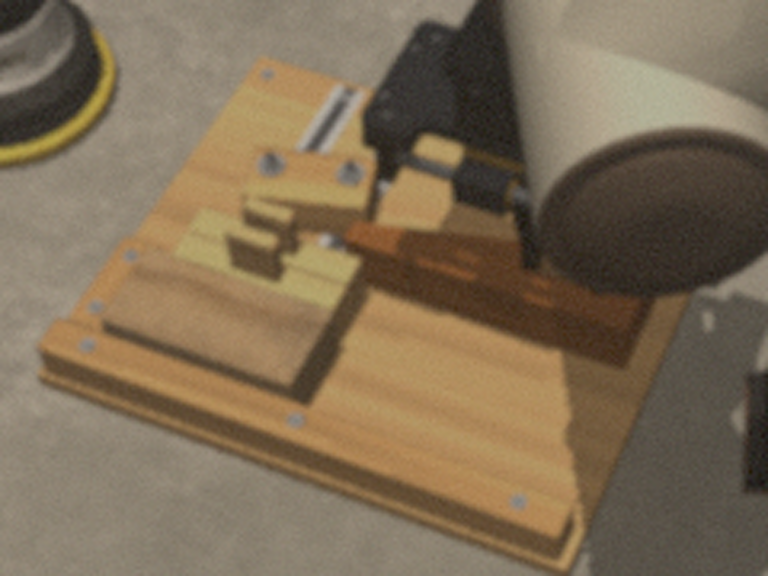

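The wedge is aligned with its thin end at the mouth of the gap, at (370,240) in the scene zoom. I'll lower it onto the jig and slide it in.

Emit:
jog_arm:
  moves:
    - [1,0,0,0.003,0,0,0]
    - [1,0,0,0.005,0,0,0]
    - [1,0,0,0.006,0,0,0]
    - [1,0,-0.008,0.006,0,0,0]
    - [1,0,-0.018,0.006,0,0,0]
    - [1,0,-0.03,0.006,0,0,0]
    - [1,0,-0.042,0.006,0,0,0]
    - [1,0,-0.052,0.006,0,0,0]
    - [1,0,-0.055,0.006,0,0,0]
    - [1,0,-0.055,0.006,0,0,0]

```text
time_s: 26.73
tcp_pos: [0.5066, 0.084, 0.0536]
ee_rot: [[0.026, -1.0, 0.002], [-1.0, -0.026, 0.0], [-0.0, -0.002, -1.0]]
wrist_force: [0.3, -1.0, 1.8]
gripper_width: 0.311
```

```bash
python3 -c "
from p import *
done([0,-.055,.006,0]);st()
for n in('top','scene'):
    c=snap(n); b=c['frame'][130:300,180:340] if n=='top' else c['frame'][200:380,170:410]
    cv2.imwrite('pics/%s14z.png'%n,cv2.cvtColor(cv2.resize(b,None,fx=3.2,fy=3.2,interpolation=cv2.INTER_CUBIC),cv2.COLOR_RGB2BGR))
"
```

```text
cmd [  0.5051   0.0846   0.0542 -88.3716] tcp [0.5066 0.084  0.0536] phi -88.49 F [ 0.3 -1.   1.8] w 0.311 t 26.7333
jigmm [-38.1712 -10.5374] z 0.05361276420138569 F [ 0.3 -1.   1.8] M [ 0.12 -0.22  0.02] t 26.7333
```

View pics/top14z.png

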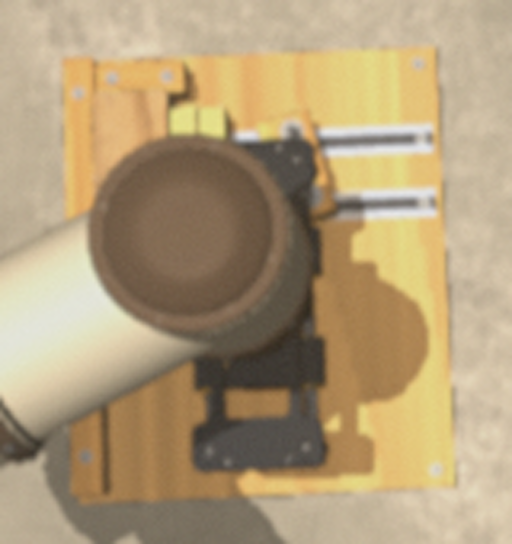

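View pics/scene14z.png

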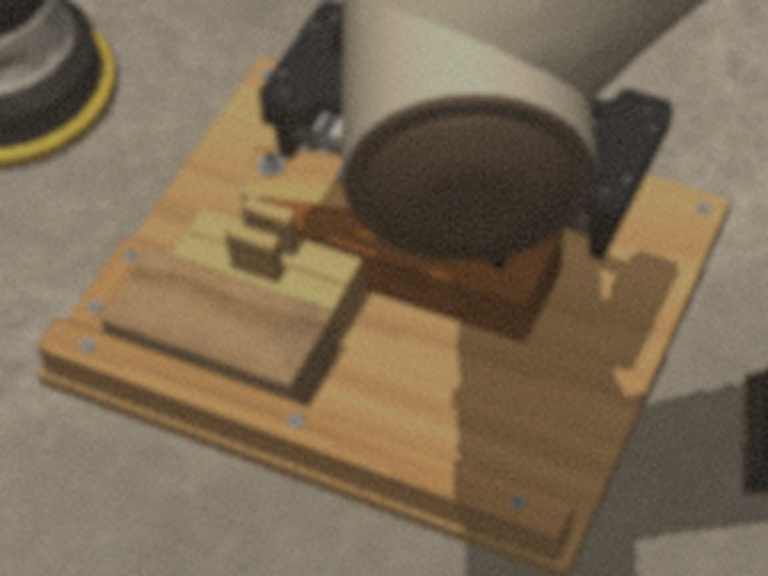

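Emit:
jog_arm:
  moves:
    - [1,-0.001,-0.002,0,0,0,0]
    - [1,-0.002,-0.005,0,0,0,0]
    - [1,-0.003,-0.008,0,0,0,0]
    - [1,-0.004,-0.011,0,0,0,0]
    - [1,-0.005,-0.014,0,0,0,0]
    - [1,-0.006,-0.017,0,0,0,0]
    - [1,-0.007,-0.019,0,0,0,0]
    - [1,-0.007,-0.02,0,0,0,0]
    - [1,-0.007,-0.02,0,0,0,0]
    - [1,-0.007,-0.02,0,0,0,0]

```text
time_s: 27.67
tcp_pos: [0.5234, 0.0896, 0.0536]
ee_rot: [[0.026, -1.0, -0.004], [-1.0, -0.026, -0.003], [0.003, 0.004, -1.0]]
wrist_force: [-4.5, -5.3, 7.1]
gripper_width: 0.319
```

```bash
python3 -c "
from p import *
done([-.007,-.02,0,0]);st()"
```

```text
cmd [  0.5249   0.0922   0.0542 -88.3716] tcp [0.5234 0.0896 0.0536] phi -88.52 F [-4.5 -5.3  7.1] w 0.319 t 27.6667
jigmm [-21.2878  -5.4468] z 0.05359575089634707 F [-4.5 -5.3  7.1] M [-1.44  0.84 -0.14] t 27.6667
```

Emit:
jog_arm:
  moves:
    - [1,0.001,-0.002,0,0,0,0]
    - [1,0.001,-0.004,0,0,0,0]
    - [1,0.001,-0.006,0,0,0,0]
    - [1,0.001,-0.008,0,0,0,0]
    - [1,0.001,-0.01,0,0,0,0]
    - [1,0.001,-0.012,0,0,0,0]
    - [1,0.001,-0.013,0,0,0,0]
    - [1,0.001,-0.014,0,0,0,0]
    - [1,0.001,-0.014,0,0,0,0]
    - [1,0.001,-0.014,0,0,0,0]

```text
time_s: 28.5
tcp_pos: [0.5384, 0.0899, 0.0536]
ee_rot: [[0.026, -1.0, -0.002], [-1.0, -0.026, -0.001], [0.001, 0.002, -1.0]]
wrist_force: [-3.6, -3.8, 5.6]
gripper_width: 0.314
```

```bash
python3 -c "
from p import *
done([.001,-.014,0,0]);st()
for n in('top','scene'):
    c=snap(n); b=c['frame'][130:300,180:340] if n=='top' else c['frame'][200:380,170:410]
    cv2.imwrite('pics/%s15z.png'%n,cv2.cvtColor(cv2.resize(b,None,fx=3.2,fy=3.2,interpolation=cv2.INTER_CUBIC),cv2.COLOR_RGB2BGR))
"
```

```text
cmd [  0.5389   0.0916   0.0542 -88.3716] tcp [0.5384 0.0899 0.0536] phi -88.48 F [-3.6 -3.8  5.6] w 0.314 t 28.5
jigmm [-6.2292 -5.5475] z 0.05359005196958501 F [-3.6 -3.8  5.6] M [-1.09  0.69 -0.07] t 28.5
```

View pics/scene15z.png

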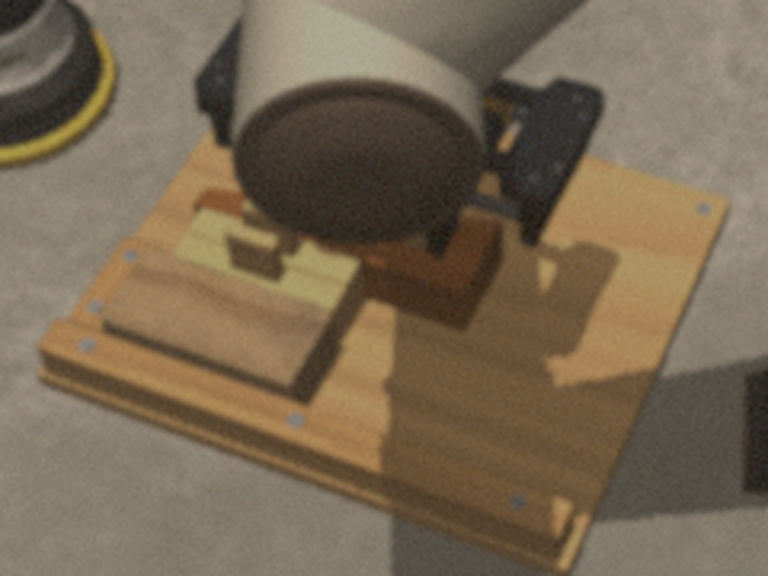

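View pics/top15z.png

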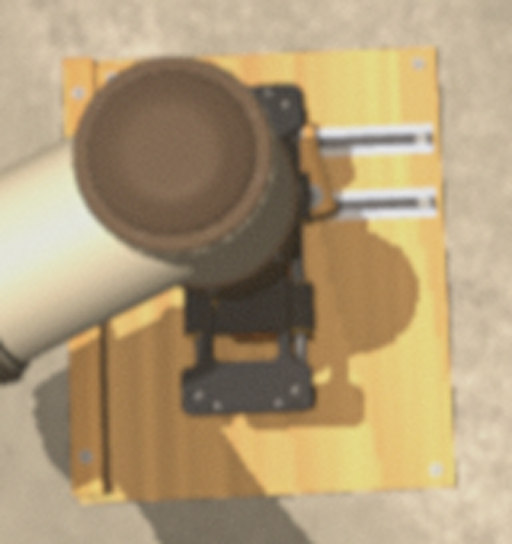

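Emit:
jog_arm:
  moves:
    - [1,0,-0.002,0,0,0,0]
    - [1,0,-0.004,0,0,0,0]
    - [1,0,-0.006,0,0,0,0]
    - [1,0,-0.008,0,0,0,0]
    - [1,0,-0.01,0,0,0,0]
    - [1,0,-0.011,0,0,0,0]
    - [1,0,-0.012,0,0,0,0]
    - [1,0,-0.013,0,0,0,0]
    - [1,0,-0.014,0,0,0,0]
    - [1,0,-0.014,0,0,0,0]

```text
time_s: 29.43
tcp_pos: [0.5499, 0.0902, 0.0535]
ee_rot: [[0.026, -1.0, -0.007], [-1.0, -0.026, -0.002], [0.002, 0.007, -1.0]]
wrist_force: [-9.4, -1.8, 11.1]
gripper_width: 0.317
```

```bash
python3 -c "
from p import *
done([0,-.014,0,0]);st()"
```

```text
cmd [  0.5529   0.092    0.0542 -88.3716] tcp [0.5499 0.0902 0.0535] phi -88.51 F [-9.4 -1.8 11.1] w 0.317 t 29.4333
jigmm [ 5.1952 -5.5867] z 0.05353261679514439 F [-9.4 -1.8 11.1] M [-0.22  2.57 -0.07] t 29.4333
```

Emit:
jog_arm:
  moves:
    - [1,0,-0.001,0,0,0,0]
    - [1,0,-0.002,0,0,0,0]
    - [1,0,-0.003,0,0,0,0]
    - [1,0,-0.004,0,0,0,0]
    - [1,0,-0.005,0,0,0,0]
    - [1,0,-0.006,0,0,0,0]
    - [1,0,-0.007,0,0,0,0]
    - [1,0,-0.007,0,0,0,0]
    - [1,0,-0.007,0,0,0,0]
    - [1,0,-0.007,0,0,0,0]

```text
time_s: 30.27
tcp_pos: [0.5499, 0.09, 0.0533]
ee_rot: [[0.025, -0.999, -0.021], [-1.0, -0.025, -0.005], [0.004, 0.021, -1.0]]
wrist_force: [-26.3, 5.4, 23.1]
gripper_width: 0.315
```

```bash
python3 -c "
from p import *
done([0,-.007,0,0]);st()
for n in('top','scene'):
    c=snap(n); save(c,n+'16.png');b=c['frame'][130:300,180:340] if n=='top' else c['frame'][200:380,170:410]
    cv2.imwrite('pics/%s16z.png'%n,cv2.cvtColor(cv2.resize(b,None,fx=3.2,fy=3.2,interpolation=cv2.INTER_CUBIC),cv2.COLOR_RGB2BGR))
"
```

```text
cmd [  0.5599   0.0922   0.0542 -88.3716] tcp [0.5499 0.09   0.0533] phi -88.56 F [-26.3   5.4  23.1] w 0.315 t 30.2667
jigmm [ 5.2248 -5.7345] z 0.053254300419689496 F [-26.3   5.4  23.1] M [ 1.77  7.49 -0.06] t 30.2667
```

View pics/scene16z.png

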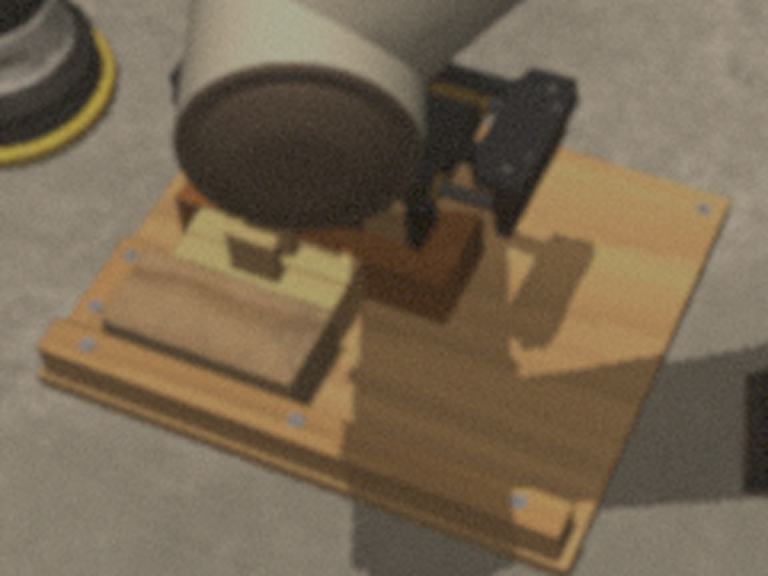

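The wedge has stopped: X stayed at 5.2 mm while the push rose from 9 to 26 N, so the row is tight. I'll ease the push slightly to reduce tool tilt, still pressing, and check.

Emit:
jog_arm:
  moves:
    - [1,0,0.001,0,0,0,0]
    - [1,0,0.002,0,0,0,0]
    - [1,0,0.0025,0,0,0,0]
    - [1,0,0.0025,0,0,0,0]
    - [1,0,0.0025,0,0,0,0]
    - [1,0,0.0025,0,0,0,0]
    - [1,0,0.0025,0,0,0,0]
    - [1,0,0.0025,0,0,0,0]
    - [1,0,0.0025,0,0,0,0]
    - [1,0,0.0025,0,0,0,0]

```text
time_s: 31.2
tcp_pos: [0.5499, 0.0901, 0.0533]
ee_rot: [[0.025, -1.0, -0.016], [-1.0, -0.025, -0.004], [0.003, 0.016, -1.0]]
wrist_force: [-19.9, 2.5, 18.5]
gripper_width: 0.319
```

```bash
python3 -c "
from p import *
done([0,.0025,0,0]);st();print(sense()['ee_rot'][:,2])
for n in('top','scene'):
    c=snap(n); save(c,n+'17.png');import pickle;pickle.dump(c,open(n+'17.pkl','wb'));b=c['frame'][200:330,205:365]
    if n=='scene':cv2.imwrite('pics/%s17z.png'%n,cv2.cvtColor(cv2.resize(b,None,fx=4.6,fy=4.6,interpolation=cv2.INTER_CUBIC),cv2.COLOR_RGB2BGR))
"
```

```text
cmd [  0.5574   0.0921   0.0542 -88.3716] tcp [0.5499 0.0901 0.0533] phi -88.54 F [-19.9   2.5  18.5] w 0.319 t 31.2
jigmm [ 5.2273 -5.695 ] z 0.05327813881563308 F [-19.9   2.5  18.5] M [ 1.09  5.79 -0.1 ] t 31.2
[-0.0158 -0.0038 -0.9999]
```

View pics/scene17z.png

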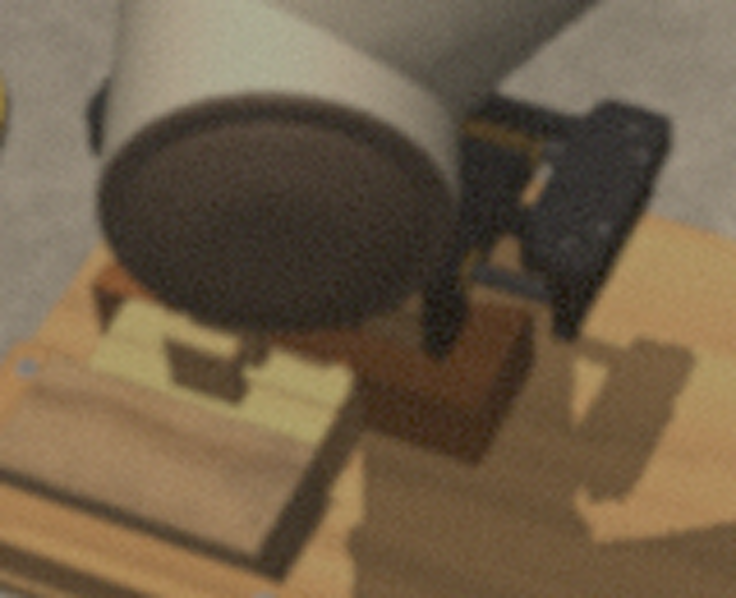

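View pics/top17.png

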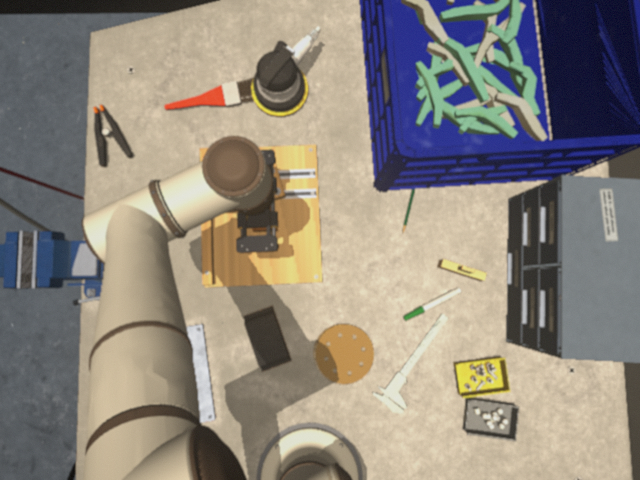

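```bash
python3 -c "
from p import *
st();print(finish_job());st()"
```

```text
jigmm [ 5.2109 -5.71  ] z 0.05326950384502763 F [-20.    3.4  18.4] M [ 1.08  5.77 -0.12] t 31.3
the job is handed in; nothing more can be done
None
the job is handed in; nothing more can be done
```

The job is handed in at 31.3 s, with the block home in the fence and end-stop corner, two packers beside it, and the wedge tight and still pressed in.

- **Block:** I slid it along the jig without lifting it. It stopped firmly against both the end stop (about 13 N) and the fence (about 8 N).
- **Packers:** I measured a gap of about 65 mm at jig x = 60, so two packers were needed. Packers 0 and 1 stand face to face against the block.
- **Wedge:** it stopped at jig x ≈ 5 mm and did not move further as the push rose from 9 to 26 N. By calculation the thin end is at about x = 125, past the stop's far end at about 94 to 103. The thick end is at about −35, outside the near end at about 26.
- **At hand-in:** I eased the push to about 20 N before handing in. About 18 N was also pressing the wedge down.
- **Last pictures:** the row is closed up. The spare packer, marker and pencil are where they started.

**Checks that disagreed:**
- My camera estimate of the jig and the contact positions differed by 1 to 3 mm, which doesn't change the packer count.
- The tool tilts about 1° under the push, and the arm partly hides the wedge, so I could not see directly that it is perfectly flat.

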